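# Load the indexing drying stand with measuring cylinders

## Robot

A 6-joint arm with a two-finger parallel gripper is mounted at the origin on a cart in front of the work surface, level with it; the furniture and walls round the work are solid. World frame = base frame: x ahead of the robot, y to its left, z up, the work surface at z = 0. Lengths are in m, angles in rad, forces in N, time in s.
With the tool pointing down it reaches from about 0.4 to 0.825 m from the base axis. Payload 7 kg.
Tool frame: the origin (TCP) lies midway between the tips of the shut fingers; the grasp point (between the pads) lies 19 mm behind it; z points along the fingers, y is the line along which they close (so a half turn about z gives the same grasp; the last joint's range is limited). The gripper opens to 88 mm and grips with 3 to 60 N. Pads are 19 mm wide; open, the fingers measure 130 mm over their backs; the gripper's body (78 mm by 193 mm) begins 47 mm behind the grasp point.
Start: joints at [-0.927, 0.359, 0.012, 0, -1.224, -0.288], TCP at [0.235, -0.633, 0.227] pointing down, gripper open.
Joint ranges: [-3.07, 3.07], [-1.43, 2.12], [-1.02, 1.25], [-3.03, 1.67], [-3.05, -0], [-3.03, 3.03]. Speed limits (rad/s): [2.39, 2.39, 3.01, 3.14, 3.14, 3.14].

## Interface

Orientations are given as [roll, pitch, yaw] about the fixed x, y, z axes, in that order (R = Rz(yaw) Ry(pitch) Rx(roll)).
In Python, from station import get_state, grab_frame, calibration, job_done, boxes_of, regions_of, spot_point gives the robot as it stands. The module is installed in compiled form; this text tells all that it offers.
- The arm moves only by the tool arm_command, never from a script. Its argument "commands" is a list of rows, each an object of numbers: "tx", "ty", "tz": the shift along the tool's x, y, z each as a share of 25 cm, from -1 to 1; "twist": the turn about the tool's z as a share of 180 degrees, from -1 to 1. A call has exactly 8 rows; each row is the pose to reach, as a shift and turn from the pose commanded when the call began, along the tool's axes at that moment, turning the shorter way round; what a row does not reach only later rows make up. A row lasts 1/12 s, in which the tool goes at most 41.7 mm and 7.16 degrees, less where a joint would pass 70% of its speed; a pose out of reach is approached as far as the arm can. A call with a number of a shift or a turn outside -1 to 1 is refused whole. A call with a gripper value outside its range is refused whole. "claw" is the opening, from 0 (shut) to 1 (fully open), set as the call begins (left out, the last holds). The fingers move at their own pace and stop on an object; "grip_force" is the grip in N (left out, the last holds). Time passes only in rows, so rows that repeat a pose let the fingers close, or fill a call up. It gives the time, the measured TCP pose, the force, the opening and the grip force at its end, in the units of the state.
- get_state(): the state, without advancing time (a new reading comes with each control period).
- grab_frame(name): name is "scene" or "top"; returns the picture (480x640x3 uint8, red, green, blue); there is no depth.
- calibration(name): a dict with "camera_matrix" (3x3 intrinsics, pixels), "extrinsics" (4x4, takes a point from camera to world coordinates). Camera axes: x right, y down, z forward; pixel columns grow to the right and rows downward; lengths in m; the calibration is good to about 2 mm. A picture is of the moment at which its call begins. calibration takes no time and is no camera call.
- job_done(): hands the job in; it is judged then, once.
Trained networks look in the newest picture that a camera, given by its name, has taken for a name from the list of things; names that differ only in an ending like _2 or _b are one class to them, and where a whole thing is asked for, a point or a joint stands for the part that bears it (a point fixed in the world has none). Each returns a list of dicts, best first, with "score" (0 to 1); they miss things now and then, are a little off and sometimes report something else, mostly with a low value. They report only what shows in the picture. A call takes as long as a camera call.
- boxes_of(query, camera): "rect" ([left, top, right, bottom] in pixels, round what is visible of it).
- regions_of(query, camera): "region" (480x640 bool, what is visible of it) and "rect" ([left, top, right, bottom] in pixels, round what is visible of it).
- spot_point(query, camera): "uv" ([column, row] in pixels: a listed point, or the origin of a listed thing).
The state is a dict: "t": time; "q": joint angles; "qd": joint speeds; "joint_efforts": joint torques, N m; "eef_pos": TCP position; "ee_rot": TCP orientation; "force": force on the tool from outside, world axes, zero at the start; "moment": the same for the moment, N m; "width": finger opening in m; "gripper_force": force on a finger pad.
Only numpy, scipy, OpenCV 4.12 (cv2) and the standard library are available. Lean on these libraries where they do the work, as an engineer would, in place of code of your own. Each camera call takes 0.05 s, during which the arm holds its last target. There are 200 camera calls.

## Task

Turn the drying stand by its red handle until the handle's arm stands over the green mark, the loading stop. There, hang every measuring cylinder that lies on the bench mouth down over a peg of its own, with its rim resting on the blue collar, and then turn the stand exactly four clicks counter-clockwise (seen from above) to bring the cylinders to the air nozzle, leaving it clicked in and the cylinders hanging. Do not push over or shove aside the wash bottle or the tape roll.

Things in the scene. Friction and masses are not known exactly. Their poses are not given: they have to be found in the camera images.
- stand: Fixed round grey base of the drying stand, 248 mm wide, 20 mm high. Origin: centre of its underside, on the turning axis. Ticks on its rim, one a click, 0 to 180 degrees counter-clockwise from its +y; the one at 30 degrees is a wide green patch (loading stop), the others black. A fixed air nozzle (steel pipe, orange tip, 84 mm high) stands 150 mm from the axis, 60 degrees counter-clockwise from +x.
- turntable (a joint): Angle of the turntable (aluminium disc, 192 mm wide, top 34 mm above the bench), rad, growing counter-clockwise seen from above; at 0 the handle's arm points along the base's +y. Stops at -0.12 and 3.26. A spring plunger clicks every 30 degrees (0, 0.524 .. 3.142) and pulls it into the nearest click when let go; about 3 N at the handle moves it on. 0.524 is the loading stop.
- handle (a point): Top centre of the upright red grip of the turntable: a round post 17 mm in diameter, its top 122 mm above the bench, 130 mm from the axis. It stands on the outer end of a black arm 13 mm wide whose top is 39 mm above the bench, and turns with the turntable.
- peg_a (a point): Centre of the top of the square blue collar (43 mm wide) at the foot of a white upright peg on the turntable, 70 mm from the axis, 90 degrees counter-clockwise from the handle's arm; 40 mm above the bench. The peg is 22 mm in diameter and its round tip is 70 mm above this point. A hung cylinder's rim rests on the collar.
- peg_b (a point): Centre of the top of the square blue collar (43 mm wide) at the foot of a white upright peg on the turntable, 70 mm from the axis, opposite the handle's arm; 40 mm above the bench. The peg is 22 mm in diameter and its round tip is 70 mm above this point. A hung cylinder's rim rests on the collar.
- peg_c (a point): Centre of the top of the square blue collar (43 mm wide) at the foot of a white upright peg on the turntable, 70 mm from the axis, 90 degrees clockwise from the handle's arm; 40 mm above the bench. The peg is 22 mm in diameter and its round tip is 70 mm above this point. A hung cylinder's rim rests on the collar.
- cylinder_blue: Loose plastic measuring cylinder, white with blue marks and blue hexagonal foot; 170 mm long, about 90 g. May be absent. Origin: centre of the foot's underside; +z runs along the axis to the mouth. Foot 12 mm thick, 50 mm across flats, 58 mm across corners; barrel 34 mm outside. It lies on a flat of its foot and on its rim: origin 25 mm up, axis 3 degrees below level towards the mouth.
- cylinder_green: Loose plastic measuring cylinder, white with green marks and green hexagonal foot; 170 mm long, about 90 g. May be absent. Origin: centre of the foot's underside; +z runs along the axis to the mouth. Foot 12 mm thick, 50 mm across flats, 58 mm across corners; barrel 34 mm outside. It lies on a flat of its foot and on its rim: origin 25 mm up, axis 3 degrees below level towards the mouth.
- cylinder_yellow: Loose plastic measuring cylinder, white with yellow marks and yellow hexagonal foot; 170 mm long, about 90 g. May be absent. Origin: centre of the foot's underside; +z runs along the axis to the mouth. Foot 12 mm thick, 50 mm across flats, 58 mm across corners; barrel 34 mm outside. It lies on a flat of its foot and on its rim: origin 25 mm up, axis 3 degrees below level towards the mouth.
- cylinder_blue_mouth (a point): Centre of the open mouth of cylinder_blue, on its axis 170 mm from its origin. Bore 28 mm in diameter and 154 mm deep, closed at the foot; six 2 mm draining nibs on the rim, included in the length.
- cylinder_green_mouth (a point): Centre of the open mouth of cylinder_green, on its axis 170 mm from its origin. Bore 28 mm in diameter and 154 mm deep, closed at the foot; six 2 mm draining nibs on the rim, included in the length.
- cylinder_yellow_mouth (a point): Centre of the open mouth of cylinder_yellow, on its axis 170 mm from its origin. Bore 28 mm in diameter and 154 mm deep, closed at the foot; six 2 mm draining nibs on the rim, included in the length.
- bottle_wash: Bystander: white wash bottle, 54 mm in diameter, 115 mm high, standing. Origin: centre of its underside.
- tape_roll_green: Bystander: green tape roll, 84 mm in diameter, 24 mm high, lying flat. Origin: centre of its underside.

How it is judged:
On the way, in this order (a step that is already met when the one before it is completed fails the run):
1. the handle's arm clicked in over the green mark, the loading stop (value of joint turntable between 0.404 and 0.644 rad and velocity of joint turntable between -0.1 and 0.1 rad/s), for 0.3 s.
2. with the stand still at the loading stop, every cylinder hangs mouth down over a peg, rim on the collar (value of joint turntable between 0.404 and 0.644 rad and ((horizontal distance between cylinder_blue_mouth and peg_a below 0.011 m and z of cylinder_blue_mouth in the frame of stand below 0.047 m) or (horizontal distance between cylinder_blue_mouth and peg_b below 0.011 m and z of cylinder_blue_mouth in the frame of stand below 0.047 m) or (horizontal distance between cylinder_blue_mouth and peg_c below 0.011 m and z of cylinder_blue_mouth in the frame of stand below 0.047 m)) and angle between each of cylinder_blue, cylinder_green, cylinder_yellow's own z axis and vertical above 3 rad and ((horizontal distance between cylinder_green_mouth and peg_a below 0.011 m and z of cylinder_green_mouth in the frame of stand below 0.047 m) or (horizontal distance between cylinder_green_mouth and peg_b below 0.011 m and z of cylinder_green_mouth in the frame of stand below 0.047 m) or (horizontal distance between cylinder_green_mouth and peg_c below 0.011 m and z of cylinder_green_mouth in the frame of stand below 0.047 m)) and ((horizontal distance between cylinder_yellow_mouth and peg_a below 0.011 m and z of cylinder_yellow_mouth in the frame of stand below 0.047 m) or (horizontal distance between cylinder_yellow_mouth and peg_b below 0.011 m and z of cylinder_yellow_mouth in the frame of stand below 0.047 m) or (horizontal distance between cylinder_yellow_mouth and peg_c below 0.011 m and z of cylinder_yellow_mouth in the frame of stand below 0.047 m))), for 0.3 s.
At the end, for the whole second after the job is handed in: The turntable is clicked in four clicks counter-clockwise of the loading stop (within 0.12 rad of 2.618 rad), and every cylinder present hangs mouth down over a peg (mouth centre within 11 mm of the peg's axis, rim within 7 mm of the collar, axis within 8 degrees of upright) and is at rest (value of joint turntable between 2.498 and 2.738 rad and ((horizontal distance between cylinder_blue_mouth and peg_a below 0.011 m and z of cylinder_blue_mouth in the frame of stand below 0.047 m) or (horizontal distance between cylinder_blue_mouth and peg_b below 0.011 m and z of cylinder_blue_mouth in the frame of stand below 0.047 m) or (horizontal distance between cylinder_blue_mouth and peg_c below 0.011 m and z of cylinder_blue_mouth in the frame of stand below 0.047 m)) and angle between each of cylinder_blue, cylinder_green, cylinder_yellow's own z axis and vertical above 3 rad and ((horizontal distance between cylinder_green_mouth and peg_a below 0.011 m and z of cylinder_green_mouth in the frame of stand below 0.047 m) or (horizontal distance between cylinder_green_mouth and peg_b below 0.011 m and z of cylinder_green_mouth in the frame of stand below 0.047 m) or (horizontal distance between cylinder_green_mouth and peg_c below 0.011 m and z of cylinder_green_mouth in the frame of stand below 0.047 m)) and ((horizontal distance between cylinder_yellow_mouth and peg_a below 0.011 m and z of cylinder_yellow_mouth in the frame of stand below 0.047 m) or (horizontal distance between cylinder_yellow_mouth and peg_b below 0.011 m and z of cylinder_yellow_mouth in the frame of stand below 0.047 m) or (horizontal distance between cylinder_yellow_mouth and peg_c below 0.011 m and z of cylinder_yellow_mouth in the frame of stand below 0.047 m)) and linear speed of each of cylinder_blue, cylinder_green, cylinder_yellow below 0.02 m/s); the robot touches nothing.
It fails at once if the wash bottle or the tape roll shoved aside by more than 3 cm or tipped (distance of any of bottle_wash, tape_roll_green from where it was at the start of the episode above 0.03 m or angle between any of bottle_wash, tape_roll_green's own z axis and vertical above 0.4 rad).
Of cylinder_blue, cylinder_green, cylinder_yellow only 2 to 3 are there at a start; the rules pass over those that are not, and their reading is None.
At some moment in a run one of cylinder_blue, cylinder_green, cylinder_yellow may be knocked a few centimetres aside while the robot is not near it.
It also fails if it takes over 208 s, if anything falls off the work surface, if the arm or the gripper's body presses on something with over 40 N, if the wrist force passes 120 N, or if a joint passes its speed limit or range.

## Working session

There is one attempt and no reset: what is moved stays moved. The work goes in short steps, Python scripts to look and compute and a tool call to move; the robot and the scene stay as the last step left them, time stands still between calls to the robot, and variables do not carry over. Pictures are saved under pics/ and viewed, at most 15 in all, crops included, and the job is handed in when it is done.

Besides the shell and the picture viewer there is one more tool, called as a command line: name --argument value ..., lists and objects as JSON in quotes. arm_command: Moves the arm, as the interface text tells. Shift numbers are shares of 25 cm and turn numbers shares of 180 degrees, none past 1 either way. Its arguments: {"type":"object","properties":{"commands":{"type":"array"},"claw":{"type":"number"},"grip_force":{"type":"number"}},"required":["commands"]}

```bash
mkdir -p pics; cat > h.py <<'E'
import numpy as np,cv2
from station import *
def C(n):
    c=calibration(n);return np.array(c["camera_matrix"]),np.array(c["extrinsics"])
def ray(n,uv,z):
    K,E=C(n);d=E[:3,:3]@np.linalg.solve(K,[uv[0],uv[1],1.]);o=E[:3,3];return o+d*(z-o[2])/d[2]
def proj(n,p):
    K,E=C(n);q=E[:3,:3].T@(np.array(p)-E[:3,3]);q=K@q;return q[:2]/q[2]
def save(n,f,crop=None,s=1):
    im=grab_frame(n)[:,:,::-1]
    if crop: im=im[crop[1]:crop[3],crop[0]:crop[2]]
    cv2.imwrite('pics/'+f,cv2.resize(im,None,fx=s,fy=s))
E
cat > a.py <<'E'
from h import *
for n in("top","scene"):
    save(n,n+'0.png');print(n,C(n)[1][:3].round(3).tolist(),C(n)[0][0,0])
    for q,z in(("stand",0),("handle",.122),("peg_a",.04),("cylinder_blue",.025),("cylinder_green",.025),("cylinder_yellow",.025),("cylinder_blue_mouth",.017),("cylinder_green_mouth",.017),("cylinder_yellow_mouth",.017),("bottle_wash",0),("tape_roll_green",0)):
        print(q,[(round(r["score"],2),np.round(r["uv"]).tolist(),ray(n,r["uv"],z)[:2].round(3).tolist()) for r in spot_point(q,n)[:4]])
print(get_state())
E
python3 a.py
```

```text
top [[-0.005, -0.98, 0.201, 0.242], [-1.0, 0.003, -0.006, -0.037], [0.005, -0.201, -0.98, 1.458]] 622.080424264269
stand [(0.61, [362.0, 222.0], [0.594, -0.151]), (0.39, [254.0, 209.0], [0.629, 0.11]), (0.3, [444.0, 307.0], [0.389, -0.339])]
handle [(0.73, [416.0, 231.0], [0.544, -0.258])]
peg_a [(0.93, [332.0, 209.0], [0.617, -0.075]), (0.78, [348.0, 248.0], [0.524, -0.112]), (0.67, [368.0, 191.0], [0.661, -0.162]), (0.38, [444.0, 306.0], [0.387, -0.33])]
cylinder_blue [(0.9, [242.0, 292.0], [0.424, 0.132])]
cylinder_green []
cylinder_yellow [(0.71, [252.0, 206.0], [0.63, 0.114])]
cylinder_blue_mouth [(0.8, [171.0, 302.0], [0.401, 0.298])]
cylinder_green_mouth []
cylinder_yellow_mouth [(0.93, [179.0, 200.0], [0.648, 0.289])]
bottle_wash [(0.83, [444.0, 308.0], [0.388, -0.339])]
tape_roll_green []
scene [[-0.643, -0.524, 0.559, -0.09], [-0.766, 0.452, -0.457, 0.469], [-0.014, -0.722, -0.692, 0.893]] 466.4365214706419
stand [(0.82, [326.0, 245.0], [0.579, -0.133]), (0.64, [178.0, 308.0], [0.649, 0.278])]
handle [(0.81, [373.0, 197.0], [0.541, -0.262])]
peg_a [(0.9, [302.0, 238.0], [0.
[... 448 characters left out ...]
8, [336.0, 319.0], [0.379, 0.013])]
{'t': 1.2, 'q': array([-9.26875874e-01,  3.58589621e-01,  1.19297484e-02,  2.80340940e-06,
       -1.22411003e+00, -2.88087929e-01]), 'qd': array([-0.00196823, -0.0007537 ,  0.00034802, -0.00076902,  0.00018119,
       -0.00132476]), 'joint_efforts': array([-4.99640009e-04, -5.82393801e+01,  2.93306780e+01,  7.00274616e+00,
        1.25213515e-02, -4.04123352e-05]), 'eef_pos': array([ 0.23512401, -0.63271468,  0.22658144]), 'ee_rot': array([-3.14156657e+00,  4.97851162e-06, -2.78575918e+00]), 'force': array([-0.84402682,  0.31458766, -0.75084561]), 'moment': array([ 0.0146381 , -0.05263276,  0.02565911]), 'gripper_force': 0.0, 'width': 0.08768957846670854}
```

View pics/top0.png

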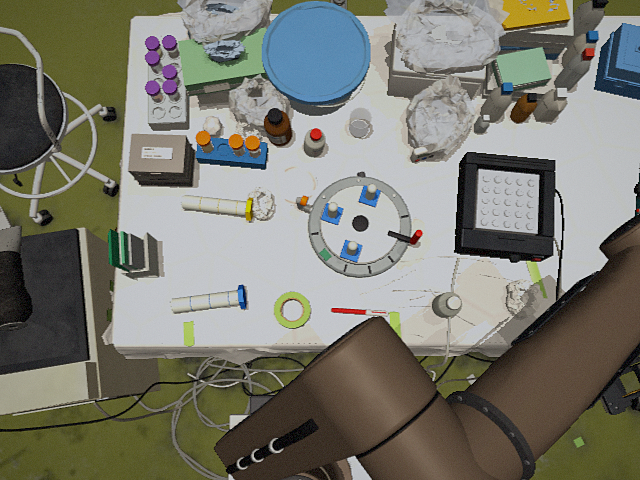

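View pics/scene0.png

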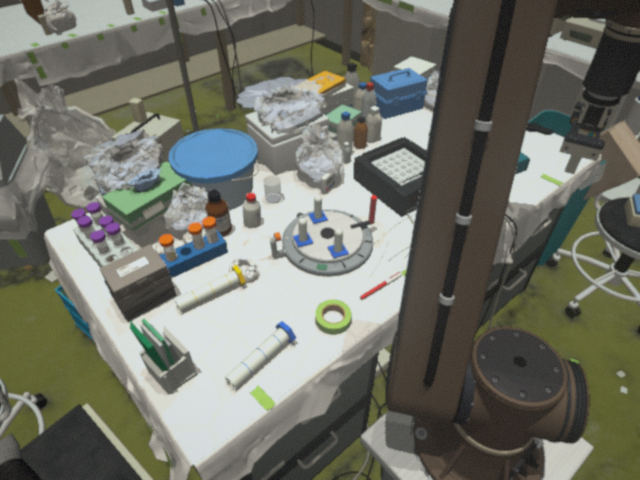

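Top view: blue cylinder with its foot at (243,297), yellow at (250,208), and no green one. Red handle is at (416,236), green mark at (324,256), nozzle at (304,202), tape at (292,309) and bottle at (446,303). The handle is 120° counter-clockwise of the mark, so it has to go clockwise, passing the robot side. The scene view agrees.

```bash
cat >> h.py <<'E'
def go(p,yaw=None,q=1):
    "share numbers for reaching p, yaw from current pose"
    s=get_state();y=s["ee_rot"][2];d=np.array(p)-s["eef_pos"]
    t=[d@[np.cos(y),np.sin(y),0],d@[np.sin(y),-np.cos(y),0],-d[2]]
    tw=0 if yaw is None else -((yaw-y+np.pi)%(2*np.pi)-np.pi)/np.pi
    print("tx,ty,tz",np.round(np.array(t)/.25,3),"twist",round(tw,3),"q6",s["q"][5].round(2))
E
python3 -c "
from h import *
for z in(.02,):print('green',ray('top',(324,256),z)[:2],ray('scene',(321,267),z)[:2])
print('nozzle',ray('top',(304,202),.08))
print('caps',ray('top',(236,142),.07))
go((.5425,-.26,.18))"
```

```text
green [ 0.50866018 -0.05718895] [ 0.51209894 -0.05697613]
nozzle [ 0.62357585 -0.01128264  0.08      ]
caps [0.77312257 0.14905727 0.07      ]
tx,ty,tz [-1.672  0.969  0.186] twist 0 q6 -0.29
```

arm_command --commands '[{"tx": -0.15,"ty": 0.09,"tz": 0.02},{"tx": -0.3,"ty": 0.18,"tz": 0.04},{"tx": -0.45,"ty": 0.27,"tz": 0.06},{"tx": -0.6,"ty": 0.35,"tz": 0.08},{"tx": -0.72,"ty": 0.42,"tz": 0.09},{"tx": -0.83,"ty": 0.48,"tz": 0.09},{"tx": -0.83,"ty": 0.48,"tz": 0.09},{"tx": -0.83,"ty": 0.48,"tz": 0.09}]' --claw 1 --grip_force 12

```text
invalid input
```

arm_command --commands '[{"tx": -0.15,"ty": 0.09,"tz": 0.02,"twist": 0},{"tx": -0.3,"ty": 0.18,"tz": 0.04,"twist": 0},{"tx": -0.45,"ty": 0.27,"tz": 0.06,"twist": 0},{"tx": -0.6,"ty": 0.35,"tz": 0.08,"twist": 0},{"tx": -0.72,"ty": 0.42,"tz": 0.09,"twist": 0},{"tx": -0.83,"ty": 0.48,"tz": 0.09,"twist": 0},{"tx": -0.83,"ty": 0.48,"tz": 0.09,"twist": 0},{"tx": -0.83,"ty": 0.48,"tz": 0.09,"twist": 0}]' --claw 1 --grip_force 12

```text
t: 1.87
eef_pos: [0.3892, -0.4467, 0.2044]
ee_rot: [-3.141, 0.0, -2.782]
force: [-0.2, -0.0, 0.4]
width: 0.0877
gripper_force: 0.0
```

arm_command --commands '[{"tx": -0.15,"ty": 0.09,"tz": 0.02,"twist": 0},{"tx": -0.3,"ty": 0.18,"tz": 0.04,"twist": 0},{"tx": -0.45,"ty": 0.27,"tz": 0.06,"twist": 0},{"tx": -0.6,"ty": 0.35,"tz": 0.08,"twist": 0},{"tx": -0.72,"ty": 0.42,"tz": 0.1,"twist": 0},{"tx": -0.83,"ty": 0.485,"tz": 0.1,"twist": 0},{"tx": -0.83,"ty": 0.485,"tz": 0.1,"twist": 0},{"tx": -0.83,"ty": 0.485,"tz": 0.1,"twist": 0}]'

```text
t: 2.53
eef_pos: [0.5408, -0.2615, 0.1787]
ee_rot: [3.141, -0.001, -2.784]
force: [-0.8, -0.6, -0.6]
width: 0.0875
gripper_force: 0.0
```

```bash
python3 -c "
from h import *
print(get_state()['eef_pos'])
for n in('top','scene'):
    save(n,n+'1.png',(340,180,480,285) if n=='top' else (300,140,440,245),4)
    s=get_state();print(proj(n,s['eef_pos']))
    print([(r['score'],ray(n,r['uv'],.122)) for r in spot_point('handle',n)])"
python3 -c "
import cv2,numpy as np
cv2.imwrite('pics/c1.png',np.vstack([cv2.resize(cv2.imread('pics/'+n+'1.png'),(400,300)) for n in('top','scene')]))"
```

```text
[ 0.54075045 -0.2615479   0.17870989]
[421.98755341 227.33248341]
[(0.64, array([ 0.54591294, -0.25974321,  0.122     ]))]
[375.63862547 179.14976574]
[(0.62, array([ 0.53628043, -0.25519299,  0.122     ]))]
```

View pics/c1.png

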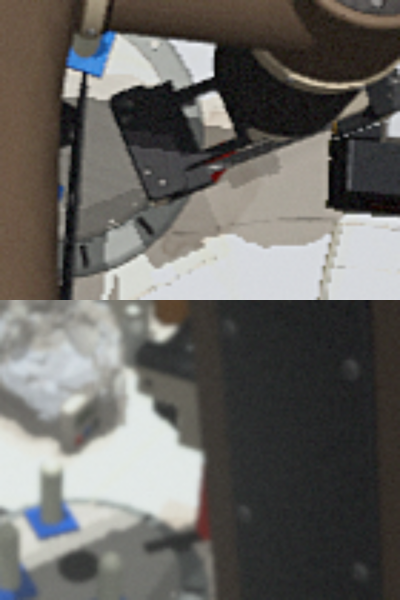

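The arm hides most of the post; the red handle is just visible between the fingers in the top crop, about where I expected. I'll go down and grip it.

arm_command --commands '[{"tx": 0,"ty": 0,"tz": 0.08,"twist": 0},{"tx": 0,"ty": 0.01,"tz": 0.16,"twist": 0},{"tx": 0,"ty": 0.01,"tz": 0.24,"twist": 0},{"tx": 0,"ty": 0.01,"tz": 0.31,"twist": 0},{"tx": 0,"ty": 0.01,"tz": 0.36,"twist": 0},{"tx": 0,"ty": 0.01,"tz": 0.39,"twist": 0},{"tx": 0,"ty": 0.01,"tz": 0.39,"twist": 0},{"tx": 0,"ty": 0.01,"tz": 0.39,"twist": 0}]'

```text
t: 3.4
eef_pos: [0.539, -0.2605, 0.0819]
ee_rot: [-3.141, -0.0, -2.787]
force: [0.6, 0.7, -0.2]
width: 0.0878
gripper_force: 0.0
```

arm_command --commands '[{"tx": 0,"ty": 0,"tz": 0,"twist": 0},{"tx": 0,"ty": 0,"tz": 0,"twist": 0},{"tx": 0,"ty": 0,"tz": 0,"twist": 0},{"tx": 0,"ty": 0,"tz": 0,"twist": 0},{"tx": 0,"ty": 0,"tz": 0,"twist": 0},{"tx": 0,"ty": 0,"tz": 0,"twist": 0},{"tx": 0,"ty": 0,"tz": 0,"twist": 0},{"tx": 0,"ty": 0,"tz": 0,"twist": 0}]' --claw 0 --grip_force 12

```text
t: 4.07
eef_pos: [0.5392, -0.2596, 0.0816]
ee_rot: [-3.142, 0.0, -2.786]
force: [1.0, 0.6, 0.5]
width: 0.04
gripper_force: 0.0
```

arm_command --commands '[{"tx": 0,"ty": 0,"tz": 0,"twist": 0},{"tx": 0,"ty": 0,"tz": 0,"twist": 0},{"tx": 0,"ty": 0,"tz": 0,"twist": 0},{"tx": 0,"ty": 0,"tz": 0,"twist": 0},{"tx": 0,"ty": 0,"tz": 0,"twist": 0},{"tx": 0,"ty": 0,"tz": 0,"twist": 0},{"tx": 0,"ty": 0,"tz": 0,"twist": 0},{"tx": 0,"ty": 0,"tz": 0,"twist": 0}]'

```text
t: 4.73
eef_pos: [0.538, -0.264, 0.0817]
ee_rot: [-3.138, -0.004, -2.787]
force: [-2.6, -25.8, -4.9]
width: 0.0165
gripper_force: 12.0
```

```bash
cat > arc.py <<'E'
from h import *
import sys
# arc rows: from handle angle a0 to a1 (deg), radius .13, constant yaw; optional yaw turn
a0,a1,tw=map(float,sys.argv[1:4]);y=float(sys.argv[4]) if len(sys.argv)>4 else get_state()["ee_rot"][2]
f=lambda a:.13*np.array([np.cos(np.radians(a)),np.sin(np.radians(a)),0])
for i in range(1,9):
    d=f(a0+(a1-a0)*i/8)-f(a0)
    print(np.round(np.array([d@[np.cos(y),np.sin(y),0],d@[np.sin(y),-np.cos(y),0]])/.25,3),round(tw*i/8/180,3))
E
python3 arc.py 249.5 219.5 0; s=get_state();python3 arc.py 219.5 189.5 0; python3 -c "
from h import *;print(get_state())"
```

```text
bash: syntax error near unexpected token `('
bash: `python3 arc.py 249.5 219.5 0; s=get_state();python3 arc.py 219.5 189.5 0; python3 -c "'
```

arm_command --commands '[{"tx": 0.006,"ty": -0.008,"tz": 0,"twist": 0},{"tx": 0.012,"ty": -0.018,"tz": 0,"twist": 0},{"tx": 0.012,"ty": -0.018,"tz": 0,"twist": 0},{"tx": 0.012,"ty": -0.018,"tz": 0,"twist": 0},{"tx": 0.012,"ty": -0.018,"tz": 0,"twist": 0},{"tx": 0.012,"ty": -0.018,"tz": 0,"twist": 0},{"tx": 0.012,"ty": -0.018,"tz": 0,"twist": 0},{"tx": 0.012,"ty": -0.018,"tz": 0,"twist": 0}]'

```text
t: 5.4
eef_pos: [0.5383, -0.2646, 0.0816]
ee_rot: [-3.142, 0.001, -2.786]
force: [5.5, 2.5, -3.0]
width: 0.0168
gripper_force: 12.0
```

```bash
cat > arc.py <<'E'
from h import *
import sys
# rows along the handle's arc from angle a0 to a1 (deg), radius .13, constant yaw y
a0,a1=map(float,sys.argv[1:3]);y=get_state()["ee_rot"][2]
f=lambda a:.13*np.array([np.cos(np.radians(a)),np.sin(np.radians(a)),0])
for i in range(1,9):
    d=f(a0+(a1-a0)*i/8)-f(a0)
    print(np.round(np.array([d@[np.cos(y),np.sin(y),0],d@[np.sin(y),-np.cos(y),0]])/.25,3).tolist())
E
python3 arc.py 249.5 219.5;  python3 -c "
from h import *;print(get_state())"
```

```text
[0.025, 0.023]
[0.048, 0.048]
[0.07, 0.074]
[0.09, 0.102]
[0.108, 0.13]
[0.125, 0.16]
[0.139, 0.191]
[0.151, 0.223]
{'t': 5.4, 'q': array([-1.31562812e-01,  3.66301717e-01, -3.39804929e-01, -3.03361484e-04,
       -8.64107583e-01, -1.08302225e+00]), 'qd': array([-5.50748132e-05, -6.75465226e-04,  8.90164899e-04,  4.42562215e-03,
       -4.48997190e-03,  1.30020879e-03]), 'joint_efforts': array([ -2.30485998, -54.46095586,  21.89271748,   6.43679157,
        -1.60319477,   0.09549849]), 'eef_pos': array([ 0.5383431 , -0.2646214 ,  0.08158461]), 'ee_rot': array([-3.14152376e+00,  6.22370894e-04, -2.78557828e+00]), 'force': array([ 5.54350518,  2.49134792, -3.03165111]), 'moment': array([ 0.87752107, -1.68037711, -0.13552875]), 'gripper_force': 11.999230831861496, 'width': 0.016845093850642236}
```

arm_command --commands '[{"tx": 0.025,"ty": 0.023,"tz": 0,"twist": 0},{"tx": 0.048,"ty": 0.048,"tz": 0,"twist": 0},{"tx": 0.07,"ty": 0.074,"tz": 0,"twist": 0},{"tx": 0.09,"ty": 0.102,"tz": 0,"twist": 0},{"tx": 0.108,"ty": 0.13,"tz": 0,"twist": 0},{"tx": 0.125,"ty": 0.16,"tz": 0,"twist": 0},{"tx": 0.139,"ty": 0.191,"tz": 0,"twist": 0},{"tx": 0.151,"ty": 0.223,"tz": 0,"twist": 0}]'

```text
t: 6.07
eef_pos: [0.4819, -0.2255, 0.0815]
ee_rot: [3.141, -0.001, -2.786]
force: [-1.0, -6.1, -3.2]
width: 0.0166
gripper_force: 12.0
```

```bash
python3 arc.py 219.5 189.5;python3 arc.py 189.5 159.5
```

```text
[0.01, 0.032]
[0.018, 0.066]
[0.024, 0.099]
[0.027, 0.133]
[0.029, 0.167]
[0.028, 0.201]
[0.025, 0.235]
[0.019, 0.268]
[-0.008, 0.033]
[-0.017, 0.066]
[-0.029, 0.098]
[-0.043, 0.129]
[-0.059, 0.159]
[-0.076, 0.188]
[-0.096, 0.216]
[-0.117, 0.242]
```

arm_command --commands '[{"tx": 0.01,"ty": 0.032,"tz": 0,"twist": 0},{"tx": 0.018,"ty": 0.066,"tz": 0,"twist": 0},{"tx": 0.024,"ty": 0.099,"tz": 0,"twist": 0},{"tx": 0.027,"ty": 0.133,"tz": 0,"twist": 0},{"tx": 0.029,"ty": 0.167,"tz": 0,"twist": 0},{"tx": 0.028,"ty": 0.201,"tz": 0,"twist": 0},{"tx": 0.025,"ty": 0.235,"tz": 0,"twist": 0},{"tx": 0.019,"ty": 0.268,"tz": 0,"twist": 0}]'

```text
t: 6.73
eef_pos: [0.4549, -0.1639, 0.0815]
ee_rot: [3.142, -0.0, -2.786]
force: [-1.0, -5.8, -1.2]
width: 0.017
gripper_force: 12.0
```

arm_command --commands '[{"tx": -0.008,"ty": 0.033,"tz": 0,"twist": 0},{"tx": -0.017,"ty": 0.066,"tz": 0,"twist": 0},{"tx": -0.029,"ty": 0.098,"tz": 0,"twist": 0},{"tx": -0.043,"ty": 0.129,"tz": 0,"twist": 0},{"tx": -0.059,"ty": 0.159,"tz": 0,"twist": 0},{"tx": -0.076,"ty": 0.188,"tz": 0,"twist": 0},{"tx": -0.096,"ty": 0.216,"tz": 0,"twist": 0},{"tx": -0.117,"ty": 0.242,"tz": 0,"twist": 0}]'

```text
t: 7.4
eef_pos: [0.4619, -0.0969, 0.0816]
ee_rot: [-3.141, -0.0, -2.785]
force: [-2.1, -6.4, -0.7]
width: 0.0165
gripper_force: 12.0
```

```bash
python3 arc.py 159.5 129.5
```

```text
[-0.023, 0.025]
[-0.048, 0.048]
[-0.074, 0.07]
[-0.102, 0.09]
[-0.13, 0.108]
[-0.16, 0.124]
[-0.191, 0.139]
[-0.223, 0.151]
```

arm_command --commands '[{"tx": -0.023,"ty": 0.025,"tz": 0,"twist": 0},{"tx": -0.048,"ty": 0.048,"tz": 0,"twist": 0},{"tx": -0.074,"ty": 0.07,"tz": 0,"twist": 0},{"tx": -0.102,"ty": 0.09,"tz": 0,"twist": 0},{"tx": -0.13,"ty": 0.108,"tz": 0,"twist": 0},{"tx": -0.16,"ty": 0.124,"tz": 0,"twist": 0},{"tx": -0.191,"ty": 0.139,"tz": 0,"twist": 0},{"tx": -0.223,"ty": 0.151,"tz": 0,"twist": 0}]'

```text
t: 8.07
eef_pos: [0.5012, -0.0424, 0.0815]
ee_rot: [3.142, -0.001, -2.786]
force: [-0.7, -6.4, -0.2]
width: 0.0161
gripper_force: 12.0
```

arm_command --commands '[{"tx": 0,"ty": 0,"tz": 0,"twist": 0},{"tx": 0,"ty": 0,"tz": 0,"twist": 0},{"tx": 0,"ty": 0,"tz": 0,"twist": 0},{"tx": 0,"ty": 0,"tz": 0,"twist": 0},{"tx": 0,"ty": 0,"tz": 0,"twist": 0},{"tx": 0,"ty": 0,"tz": 0,"twist": 0},{"tx": 0,"ty": 0,"tz": 0,"twist": 0},{"tx": 0,"ty": 0,"tz": 0,"twist": 0}]' --claw 0.8

```text
t: 8.73
eef_pos: [0.5008, -0.043, 0.0817]
ee_rot: [3.142, 0.0, -2.786]
force: [0.7, -0.6, -0.2]
width: 0.0644
gripper_force: 0.0
```

arm_command --commands '[{"tx": 0,"ty": 0,"tz": -0.1,"twist": 0},{"tx": 0,"ty": 0,"tz": -0.2,"twist": 0},{"tx": 0,"ty": 0,"tz": -0.3,"twist": 0},{"tx": 0,"ty": 0,"tz": -0.42,"twist": 0},{"tx": 0,"ty": 0,"tz": -0.54,"twist": 0},{"tx": 0,"ty": 0,"tz": -0.66,"twist": 0},{"tx": 0,"ty": 0,"tz": -0.7,"twist": 0},{"tx": 0,"ty": 0,"tz": -0.7,"twist": 0}]' --claw 1

```text
t: 9.4
eef_pos: [0.5023, -0.0428, 0.2599]
ee_rot: [-3.141, 0.006, -2.785]
force: [0.8, -0.3, 0.2]
width: 0.0875
gripper_force: 0.0
```

```bash
python3 - <<'E'
from h import *
for n in("top","scene"):
    save(n,n+'2.png')
    for q,z in(("handle",.122),("peg_a",.04),("cylinder_blue",.025),("cylinder_yellow",.025),("cylinder_blue_mouth",.017),("cylinder_yellow_mouth",.017)):
        print(q,[(round(r["score"],2),np.round(r["uv"]).tolist(),ray(n,r["uv"],z)[:2].round(3).tolist()) for r in spot_point(q,n)[:4]])
s=get_state();print(s['eef_pos'],s['ee_rot'],s['q'])
a=[cv2.imread(f'pics/{n}2.png') for n in('top','scene')]
cv2.imwrite('pics/c2.png',np.hstack([a[0][130:430,120:520],a[1][130:430,140:540]]))
E
```

```text
handle [(0.66, [313.0, 253.0], [0.497, -0.031])]
peg_a [(0.86, [379.0, 245.0], [0.53, -0.185]), (0.61, [379.0, 205.0], [0.627, -0.188])]
cylinder_blue [(0.48, [243.0, 294.0], [0.42, 0.13])]
cylinder_yellow []
cylinder_blue_mouth []
cylinder_yellow_mouth []
handle [(0.75, [319.0, 243.0], [0.503, -0.042])]
peg_a [(0.8, [352.0, 234.0], [0.535, -0.185]), (0.64, [333.0, 211.0], [0.636, -0.21]), (0.19, [228.0, 384.0], [0.382, 0.302])]
cylinder_blue [(0.91, [286.0, 330.0], [0.417, 0.13])]
cylinder_yellow [(0.8, [243.0, 274.0], [0.617, 0.109]), (0.61, [334.0, 318.0], [0.371, 0.026]), (0.55, [321.0, 246.0], [0.565, -0.102])]
cylinder_blue_mouth [(0.97, [229.0, 386.0], [0.388, 0.299])]
cylinder_yellow_mouth [(0.88, [177.0, 310.0], [0.631, 0.286])]
[ 0.50081248 -0.04297365  0.25642121] [-3.14158455e+00 -2.57609085e-04 -2.78578565e+00] [ 3.05918996e-01  5.24074270e-02 -3.11747921e-01  2.24023197e-05
 -1.20689786e+00 -1.52091629e+00]
```

View pics/c2.png

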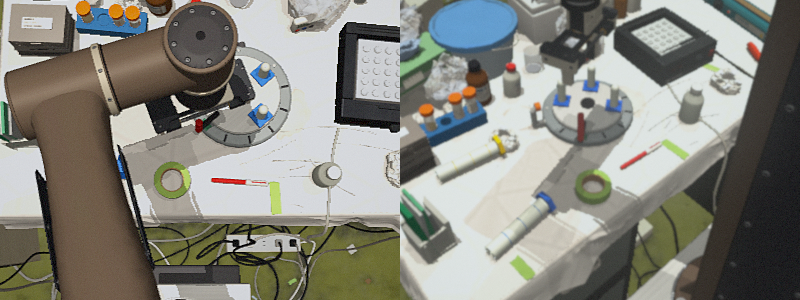

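The handle's arm stands over the green mark: post at (199,126) in the left crop and upright at (580,125) in the right. Both cylinders, the tape and the bottle are undisturbed. From the arc, the axis is at (0.584, -0.143) and the handle is at 129.5°. Next I'll pick up blue by the corners of its foot, lightly enough that it swings mouth down.

```bash
python3 -c "
from h import *;go((.418,.136,.2),-1.43)"
```

```text
tx,ty,tz [0.061 0.786 0.226] twist -0.432 q6 -1.52
```

arm_command --commands '[{"tx": 0.01,"ty": 0.12,"tz": 0,"twist": -0.038},{"tx": 0.02,"ty": 0.24,"tz": 0.02,"twist": -0.076},{"tx": 0.03,"ty": 0.36,"tz": 0.06,"twist": -0.114},{"tx": 0.04,"ty": 0.48,"tz": 0.1,"twist": -0.152},{"tx": 0.05,"ty": 0.6,"tz": 0.14,"twist": -0.19},{"tx": 0.06,"ty": 0.7,"tz": 0.18,"twist": -0.228},{"tx": 0.06,"ty": 0.76,"tz": 0.22,"twist": -0.266},{"tx": 0.06,"ty": 0.786,"tz": 0.226,"twist": -0.3}]'

```text
t: 10.77
eef_pos: [0.4169, 0.1373, 0.1988]
ee_rot: [3.14, -0.001, -1.836]
force: [-0.1, -1.0, -0.0]
width: 0.0877
gripper_force: 0.0
```

arm_command --commands '[{"tx": 0,"ty": 0,"tz": 0,"twist": -0.035},{"tx": 0,"ty": 0,"tz": 0,"twist": -0.07},{"tx": 0,"ty": 0,"tz": 0,"twist": -0.1},{"tx": 0,"ty": 0,"tz": 0,"twist": -0.132},{"tx": 0,"ty": 0,"tz": 0,"twist": -0.132},{"tx": 0,"ty": 0,"tz": 0,"twist": -0.132},{"tx": 0,"ty": 0,"tz": 0,"twist": -0.132},{"tx": 0,"ty": 0,"tz": 0,"twist": -0.132}]'

```text
t: 11.43
eef_pos: [0.4183, 0.136, 0.2001]
ee_rot: [-3.142, 0.0, -1.431]
force: [-0.0, -0.1, -0.1]
width: 0.0875
gripper_force: 0.0
```

```bash
python3 - <<'E'
from h import *
for n in("top","scene"):
    save(n,n+'3.png')
    for q,z in(("handle",.122),("cylinder_blue",.025),("cylinder_blue_mouth",.017)):
        print(q,[(round(r["score"],2),np.round(r["uv"]).tolist(),ray(n,r["uv"],z)[:2].round(3).tolist()) for r in spot_point(q,n)[:4]])
s=get_state();print(s['eef_pos'],s['ee_rot'],proj('scene',s['eef_pos']))
go((.418,.136,.006),-1.43)
im=cv2.imread('pics/scene3.png')
for p in [(.419,.130,.025),(.395,.298,.017),(.5838,-.1429,.034)]: cv2.circle(im,tuple(proj('scene',p).round().astype(int).tolist()),2,(0,0,255),-1)
cv2.imwrite('pics/c3.png',cv2.resize(im[180:420,160:420],None,fx=2.4,fy=2.4))
E
```

```text
handle [(0.8, [316.0, 251.0], [0.501, -0.039])]
cylinder_blue [(0.84, [242.0, 297.0], [0.412, 0.133])]
cylinder_blue_mouth [(0.83, [171.0, 306.0], [0.393, 0.297])]
handle [(0.85, [320.0, 246.0], [0.493, -0.037])]
cylinder_blue [(0.79, [288.0, 330.0], [0.412, 0.126])]
cylinder_blue_mouth [(0.82, [228.0, 386.0], [0.39, 0.301]), (0.23, [299.0, 229.0], [0.662, -0.107])]
[0.41830293 0.13599129 0.20005373] [ 3.14157659e+00 -7.21628468e-06 -1.42888774e+00] [278.4068962  279.04704584]
tx,ty,tz [-0.     0.001  0.776] twist 0.0 q6 -0.62
```

View pics/c3.png

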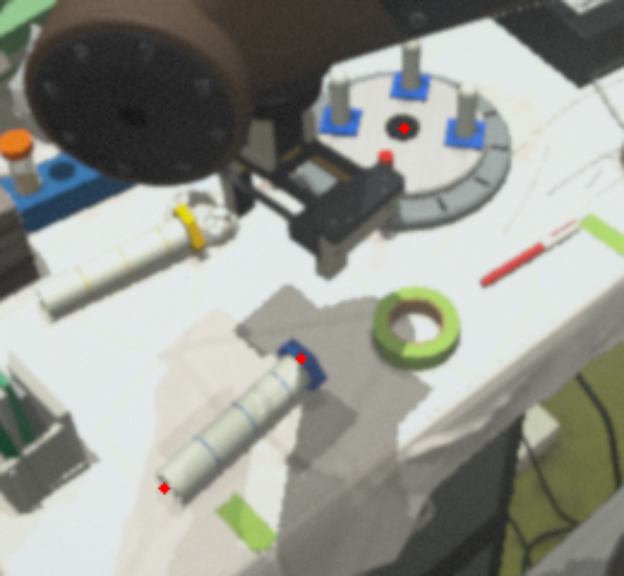

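The hexagonal foot is at about (302,365) in the crop, with its projected estimate a few pixels off, which means going about 4 mm nearer in x. The projected stand centre hits the hub. Going down to grasp with 4 N.

arm_command --commands '[{"tx": 0,"ty": 0.018,"tz": 0.12,"twist": 0},{"tx": 0,"ty": 0.018,"tz": 0.24,"twist": 0},{"tx": 0,"ty": 0.018,"tz": 0.36,"twist": 0},{"tx": 0,"ty": 0.018,"tz": 0.48,"twist": 0},{"tx": 0,"ty": 0.018,"tz": 0.6,"twist": 0},{"tx": 0,"ty": 0.018,"tz": 0.7,"twist": 0},{"tx": 0,"ty": 0.018,"tz": 0.76,"twist": 0},{"tx": 0,"ty": 0.018,"tz": 0.774,"twist": 0}]'

```text
t: 12.5
eef_pos: [0.4125, 0.1341, 0.0042]
ee_rot: [3.138, -0.003, -1.429]
force: [-0.1, 0.0, -0.6]
width: 0.0877
gripper_force: 0.0
```

arm_command --commands '[{"tx": 0,"ty": 0,"tz": 0,"twist": 0},{"tx": 0,"ty": 0,"tz": 0,"twist": 0},{"tx": 0,"ty": 0,"tz": 0,"twist": 0},{"tx": 0,"ty": 0,"tz": 0,"twist": 0},{"tx": 0,"ty": 0,"tz": 0,"twist": 0},{"tx": 0,"ty": 0,"tz": 0,"twist": 0},{"tx": 0,"ty": 0,"tz": 0,"twist": 0},{"tx": 0,"ty": 0,"tz": 0,"twist": 0}]' --claw 0 --grip_force 4

```text
t: 13.17
eef_pos: [0.4143, 0.1357, 0.0072]
ee_rot: [-3.14, 0.001, -1.428]
force: [-0.8, -0.6, 6.7]
width: 0.0567
gripper_force: 4.0
```

arm_command --commands '[{"tx": 0,"ty": 0,"tz": -0.05,"twist": 0},{"tx": 0,"ty": 0,"tz": -0.1,"twist": 0},{"tx": 0,"ty": 0,"tz": -0.15,"twist": 0},{"tx": 0,"ty": 0,"tz": -0.2,"twist": 0},{"tx": 0,"ty": 0,"tz": -0.25,"twist": 0},{"tx": 0,"ty": 0,"tz": -0.3,"twist": 0},{"tx": 0,"ty": 0,"tz": -0.35,"twist": 0},{"tx": 0,"ty": 0,"tz": -0.4,"twist": 0}]'

```text
t: 13.83
eef_pos: [0.4135, 0.1351, 0.1071]
ee_rot: [3.141, -0.0, -1.429]
force: [0.5, -0.1, -1.0]
width: 0.0568
gripper_force: 4.0
```

```bash
python3 - <<'E'
from h import *
a=[]
for n,c in(("top",(140,200,340,350)),("scene",(180,240,380,440))):
    save(n,n+'4.png',c); im=cv2.imread(f'pics/{n}4.png');a.append(cv2.resize(im,(400,300) if n=='top' else (400,400)))
cv2.imwrite('pics/c4.png',np.hstack([cv2.copyMakeBorder(a[0],0,100,0,0,0),a[1]]))
E
```

```text
(no output)
```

View pics/c4.png

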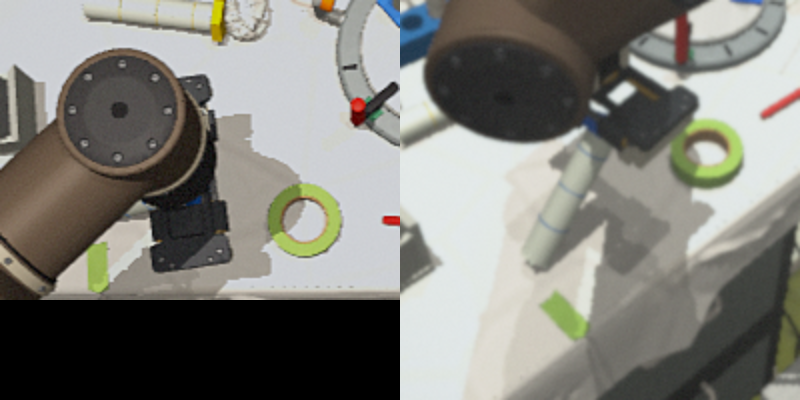

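It works: blue is held by its foot at (590,125) in the right crop and pivots, with its mouth trailing at (540,265). I'll lift on until it hangs.

arm_command --commands '[{"tx": 0,"ty": 0,"tz": -0.05,"twist": 0},{"tx": 0,"ty": 0,"tz": -0.1,"twist": 0},{"tx": 0,"ty": 0,"tz": -0.15,"twist": 0},{"tx": 0,"ty": 0,"tz": -0.2,"twist": 0},{"tx": 0,"ty": 0,"tz": -0.25,"twist": 0},{"tx": 0,"ty": 0,"tz": -0.3,"twist": 0},{"tx": 0,"ty": 0,"tz": -0.35,"twist": 0},{"tx": 0,"ty": 0,"tz": -0.4,"twist": 0}]'

```text
t: 14.6
eef_pos: [0.4133, 0.1351, 0.2061]
ee_rot: [3.14, -0.0, -1.429]
force: [-0.0, -0.4, -0.4]
width: 0.057
gripper_force: 4.0
```

arm_command --commands '[{"tx": 0,"ty": 0,"tz": -0.1,"twist": 0},{"tx": 0,"ty": 0,"tz": -0.2,"twist": 0},{"tx": 0,"ty": 0,"tz": -0.3,"twist": 0},{"tx": 0,"ty": 0,"tz": -0.38,"twist": 0},{"tx": 0,"ty": 0,"tz": -0.38,"twist": 0},{"tx": 0,"ty": 0,"tz": -0.38,"twist": 0},{"tx": 0,"ty": 0,"tz": -0.38,"twist": 0},{"tx": 0,"ty": 0,"tz": -0.38,"twist": 0}]'

```text
t: 15.27
eef_pos: [0.4132, 0.1351, 0.3]
ee_rot: [3.139, -0.001, -1.429]
force: [0.5, 0.8, -0.5]
width: 0.0572
gripper_force: 4.0
```

```bash
cat > hang.py <<'E'
from h import *
import sys
col=sys.argv[1];s=get_state();p=s['eef_pos'];m=p-[0,0,.145]
print('tcp',p.round(4),'exp mouth scene',proj('scene',m).round(),'top',proj('top',m).round(),'exp foot',proj('scene',p+[0,0,.025]).round())
for n in("scene","top"):
    save(n,n+'_h.png')
    for q,z in((f"cylinder_{col}_mouth",m[2]),(f"cylinder_{col}",p[2]+.025)):
        print(n,q,[(round(r["score"],2),np.round(r["uv"]).tolist(),(ray(n,r["uv"],z)[:2]-p[:2]).round(3).tolist()) for r in spot_point(q,n)[:2]])
    for r in regions_of(f"cylinder_{col}",n)[:1]:print(n,'rect',r['rect'],r['score'])
u=proj('scene',p-[0,0,.07]).astype(int);im=cv2.imread('pics/scene_h.png')[max(u[1]-100,0):u[1]+100,max(u[0]-100,0):u[0]+100]
cv2.imwrite(sys.argv[2],cv2.resize(im,None,fx=2.5,fy=2.5))
E
python3 hang.py blue pics/h1.png
```

```text
tcp [0.4132 0.1351 0.3   ] exp mouth scene [282. 295.] top [234. 289.] exp foot [276. 234.]
scene cylinder_blue_mouth [(0.66, [246.0, 314.0], [0.008, 0.082])]
scene cylinder_blue [(0.8, [278.0, 233.0], [0.001, -0.004])]
scene rect [240.6, 228.5, 285.7, 318.7] 0.68
top cylinder_blue_mouth [(0.73, [188.0, 288.0], [0.003, 0.095])]
top cylinder_blue [(0.62, [223.0, 276.0], [0.002, -0.001])]
top rect [184.1, 282.8, 226.9, 299.9] 0.74
```

View pics/h1.png

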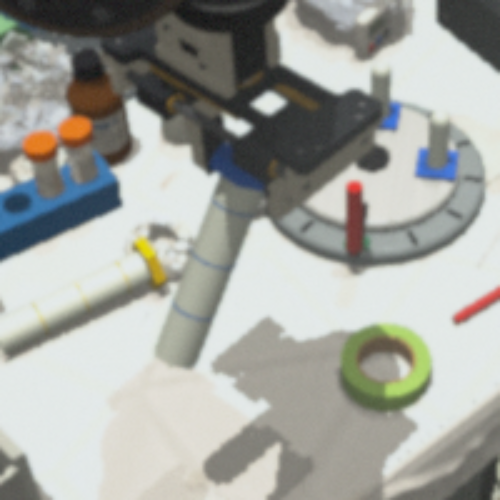

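Blue hangs, but grip friction holds it about 30° off vertical: mouth at (180,360) against foot (235,165) in the crop. I'll drop the grip to 3 N and shake along the swing plane.

arm_command --commands '[{"tx": 0.07,"ty": 0,"tz": 0,"twist": 0},{"tx": -0.05,"ty": 0,"tz": 0,"twist": 0},{"tx": 0.07,"ty": 0,"tz": 0,"twist": 0},{"tx": -0.05,"ty": 0,"tz": 0,"twist": 0},{"tx": 0.07,"ty": 0,"tz": 0,"twist": 0},{"tx": -0.05,"ty": 0,"tz": 0,"twist": 0},{"tx": 0,"ty": 0,"tz": 0,"twist": 0},{"tx": 0,"ty": 0,"tz": 0,"twist": 0}]' --grip_force 3

```text
t: 16.33
eef_pos: [0.4138, 0.135, 0.3015]
ee_rot: [3.141, -0.0, -1.428]
force: [0.1, -0.0, -0.2]
width: 0.0567
gripper_force: 3.0
```

```bash
python3 hang.py blue pics/h2.png
```

```text
tcp [0.4138 0.135  0.3015] exp mouth scene [281. 294.] top [234. 289.] exp foot [276. 233.]
scene cylinder_blue_mouth [(0.76, [287.0, 293.0], [-0.004, -0.012]), (0.5, [354.0, 232.0], [0.037, -0.241])]
scene cylinder_blue [(0.64, [276.0, 234.0], [-0.001, 0.001])]
scene rect [262.6, 226.1, 292.7, 298.0] 0.78
top cylinder_blue_mouth [(0.48, [239.0, 286.0], [0.005, -0.012]), (0.17, [442.0, 306.0], [-0.037, -0.436])]
top cylinder_blue [(0.48, [224.0, 277.0], [0.0, -0.005])]
top rect [219.0, 269.3, 247.4, 293.4] 0.75
```

Blue now hangs within about 4° of vertical. I'll firm up the grip and carry it over peg_a at a gentle speed.

arm_command --commands '[{"tx": 0.02,"ty": -0.004,"tz": 0,"twist": 0},{"tx": 0.06,"ty": -0.013,"tz": 0,"twist": 0},{"tx": 0.13,"ty": -0.028,"tz": 0,"twist": 0},{"tx": 0.22,"ty": -0.047,"tz": 0,"twist": 0},{"tx": 0.31,"ty": -0.067,"tz": 0,"twist": 0},{"tx": 0.41,"ty": -0.088,"tz": 0,"twist": 0},{"tx": 0.52,"ty": -0.112,"tz": 0,"twist": 0},{"tx": 0.63,"ty": -0.135,"tz": 0,"twist": 0}]' --grip_force 10

```text
t: 17.4
eef_pos: [0.4698, -0.0177, 0.3017]
ee_rot: [-3.141, -0.0, -1.428]
force: [1.1, -0.4, -0.4]
width: 0.0563
gripper_force: 10.0
```

arm_command --commands '[{"tx": 0.11,"ty": -0.024,"tz": 0,"twist": 0},{"tx": 0.22,"ty": -0.047,"tz": 0,"twist": 0},{"tx": 0.33,"ty": -0.071,"tz": 0,"twist": 0},{"tx": 0.42,"ty": -0.09,"tz": 0,"twist": 0},{"tx": 0.5,"ty": -0.107,"tz": 0,"twist": 0},{"tx": 0.57,"ty": -0.122,"tz": 0,"twist": 0},{"tx": 0.63,"ty": -0.135,"tz": 0,"twist": 0},{"tx": 0.665,"ty": -0.143,"tz": 0,"twist": 0}]'

```text
t: 18.07
eef_pos: [0.5286, -0.1776, 0.3011]
ee_rot: [3.141, -0.0, -1.43]
force: [0.5, -0.1, -0.1]
width: 0.0564
gripper_force: 10.0
```

```bash
python3 hang.py blue pics/h2.png; python3 -c "
from h import *
print(proj('scene',(.5298,-.1874,.11)),proj('scene',(.5298,-.1874,.156)))"
```

```text
tcp [ 0.5286 -0.1776  0.3011] exp mouth scene [354. 202.] top [381. 235.] exp foot [358. 143.]
scene cylinder_blue_mouth [(0.7, [300.0, 231.0], [0.007, 0.166]), (0.69, [357.0, 202.0], [-0.004, -0.007])]
scene cylinder_blue [(0.9, [359.0, 146.0], [-0.012, 0.007])]
scene rect [344.8, 137.4, 364.8, 207.6] 0.57
top cylinder_blue_mouth []
top cylinder_blue [(0.41, [393.0, 213.0], [0.004, -0.006])]
top rect [388.2, 216.5, 403.5, 226.1] 0.51
[355.2007377  214.52502397] [356.19646861 200.52266759]
```

View pics/h2.png

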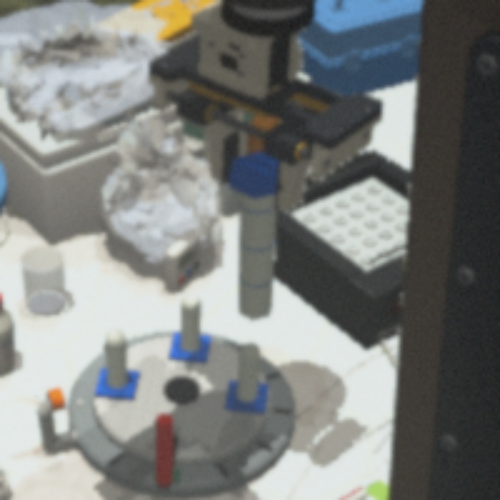

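Blue hangs nearly vertical, with its mouth at (256,312) just above peg_a's tip at (248,350). Lowering it over the tip.

arm_command --commands '[{"tx": 0.011,"ty": -0.008,"tz": 0.03,"twist": 0},{"tx": 0.011,"ty": -0.008,"tz": 0.07,"twist": 0},{"tx": 0.011,"ty": -0.008,"tz": 0.11,"twist": 0},{"tx": 0.011,"ty": -0.008,"tz": 0.15,"twist": 0},{"tx": 0.011,"ty": -0.008,"tz": 0.19,"twist": 0},{"tx": 0.011,"ty": -0.008,"tz": 0.22,"twist": 0},{"tx": 0.011,"ty": -0.008,"tz": 0.25,"twist": 0},{"tx": 0.011,"ty": -0.008,"tz": 0.26,"twist": 0}]' --grip_force 4

```text
t: 19.13
eef_pos: [0.5303, -0.1776, 0.2349]
ee_rot: [3.14, 0.001, -1.429]
force: [-0.8, 0.1, -1.3]
width: 0.0571
gripper_force: 4.0
```

```bash
python3 hang.py blue pics/h3.png; python3 -c "
from h import *
print(proj('scene',(.5298,-.1874,.091)));go((.5298,-.1865,.188))"
```

```text
tcp [ 0.5303 -0.1776  0.2349] exp mouth scene [352. 222.] top [378. 241.] exp foot [355. 167.]
scene cylinder_blue_mouth [(0.63, [354.0, 224.0], [-0.008, 0.002])]
scene cylinder_blue [(0.81, [357.0, 167.0], [-0.002, -0.004])]
scene rect [344.5, 161.6, 363.5, 226.5] 0.6
top cylinder_blue_mouth []
top cylinder_blue [(0.47, [389.0, 223.0], [0.0, -0.006])]
top rect [182.2, 190.7, 247.5, 217.6] 0.55
[354.80485591 220.09206808]
tx,ty,tz [0.034 0.01  0.196] twist 0 q6 0.12
```

View pics/h3.png

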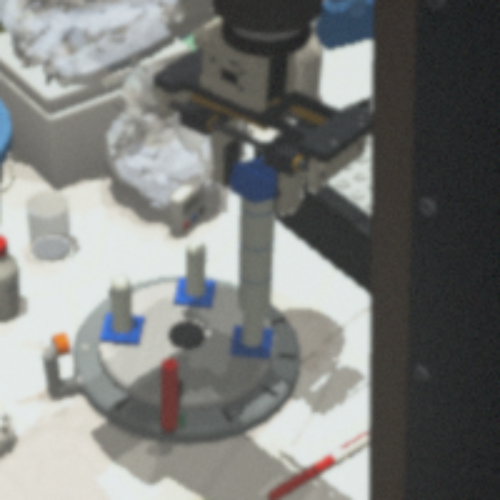

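Blue's barrel covers the tip of peg_a, with the lower part of the peg visible beneath its rim at (252,325) and no force. I'll lower it to the collar, centring over the peg on the way.

arm_command --commands '[{"tx": 0.008,"ty": 0.002,"tz": 0.03,"twist": 0},{"tx": 0.016,"ty": 0.005,"tz": 0.06,"twist": 0},{"tx": 0.024,"ty": 0.008,"tz": 0.09,"twist": 0},{"tx": 0.03,"ty": 0.01,"tz": 0.12,"twist": 0},{"tx": 0.032,"ty": 0.01,"tz": 0.15,"twist": 0},{"tx": 0.032,"ty": 0.01,"tz": 0.17,"twist": 0},{"tx": 0.032,"ty": 0.01,"tz": 0.185,"twist": 0},{"tx": 0.032,"ty": 0.01,"tz": 0.19,"twist": 0}]' --grip_force 3

```text
t: 20.2
eef_pos: [0.5293, -0.186, 0.1882]
ee_rot: [3.14, 0.0, -1.429]
force: [0.2, -0.4, -1.1]
width: 0.0571
gripper_force: 3.0
```

```bash
python3 hang.py blue pics/h4.png; python3 -c "
from h import *
print(get_state()['force'],proj('scene',(.5298,-.1874,.04)),proj('scene',(.5298,-.1874,.21)))"
```

```text
tcp [ 0.5293 -0.186   0.1882] exp mouth scene [354. 234.] top [380. 245.] exp foot [357. 182.]
scene cylinder_blue_mouth [(0.56, [352.0, 236.0], [-0.003, 0.009])]
scene cylinder_blue [(0.9, [357.0, 181.0], [0.004, -0.004])]
scene rect [348.8, 178.5, 367.4, 239.3] 0.89
top cylinder_blue_mouth []
top cylinder_blue [(0.56, [387.0, 226.0], [0.006, 0.001])]
top rect [390.2, 231.8, 394.4, 238.1] 0.49
[-0.30277532 -0.10168632 -0.23231185] [353.78384849 234.44987259] [357.43765363 183.06863978]
```

View pics/h4.png

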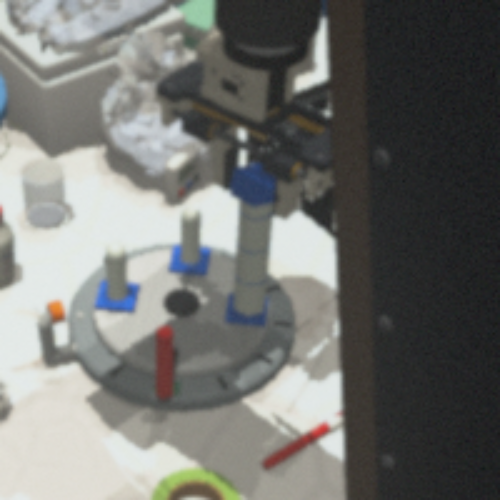

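Blue is down on peg_a's collar, rim at (247,310). Releasing and rising.

arm_command --commands '[{"tx": 0,"ty": 0,"tz": 0.005,"twist": 0},{"tx": 0,"ty": 0,"tz": 0.005,"twist": 0},{"tx": 0,"ty": 0,"tz": 0.005,"twist": 0},{"tx": 0,"ty": 0,"tz": 0.005,"twist": 0},{"tx": 0,"ty": 0,"tz": 0.005,"twist": 0},{"tx": 0,"ty": 0,"tz": 0.005,"twist": 0},{"tx": 0,"ty": 0,"tz": 0.005,"twist": 0},{"tx": 0,"ty": 0,"tz": 0.005,"twist": 0}]' --claw 1

```text
t: 21.27
eef_pos: [0.5296, -0.186, 0.1878]
ee_rot: [-3.142, -0.0, -1.429]
force: [1.0, 0.3, 0.2]
width: 0.0873
gripper_force: 0.0
```

arm_command --commands '[{"tx": 0,"ty": 0,"tz": -0.03,"twist": 0},{"tx": 0,"ty": 0,"tz": -0.08,"twist": 0},{"tx": 0,"ty": 0,"tz": -0.14,"twist": 0},{"tx": 0,"ty": 0,"tz": -0.22,"twist": 0},{"tx": 0,"ty": 0,"tz": -0.3,"twist": 0},{"tx": 0,"ty": 0,"tz": -0.37,"twist": 0},{"tx": 0,"ty": 0,"tz": -0.4,"twist": 0},{"tx": 0,"ty": 0,"tz": -0.4,"twist": 0}]'

```text
t: 21.93
eef_pos: [0.5305, -0.1862, 0.2901]
ee_rot: [-3.138, -0.001, -1.428]
force: [0.9, 0.2, -0.4]
width: 0.0879
gripper_force: 0.0
```

```bash
cat > yel.py <<'E'
from h import *
F=[];M=[]
for n in("top","scene"):
    save(n,n+'_y.png')
    for q,z,L in(("cylinder_yellow",.025,F),("cylinder_yellow_mouth",.017,M)):
        for r in spot_point(q,n)[:1]:L.append(ray(n,r["uv"],z)[:2]);print(n,q,round(r["score"],2),np.round(r["uv"]).tolist(),L[-1].round(3))
for q,z in(("cylinder_blue_mouth",.04),("cylinder_blue",.21)):
    print(q,[(round(r["score"],2),ray("scene",r["uv"],z)[:2].round(3)) for r in spot_point(q,"scene")[:2]])
f,m=np.mean(F,0),np.mean(M,0);d=(m-f)/np.linalg.norm(m-f);a=np.arctan2(d[1],d[0]);print(f,m,np.linalg.norm(m-f),a)
g=f+.006*d;print('grasp',g);go((*g,.2),a-np.pi);go((*g,.2),a)
E
python3 yel.py; python3 -c "
from h import *;im=cv2.imread('pics/scene_y.png')[130:380,140:440];cv2.imwrite('pics/c5.png',cv2.resize(im,None,fx=2,fy=2))"
```

```text
top cylinder_yellow 0.77 [251.0, 208.0] [0.625 0.115]
top cylinder_yellow_mouth 0.94 [181.0, 198.0] [0.653 0.285]
scene cylinder_yellow 0.77 [242.0, 276.0] [0.615 0.114]
scene cylinder_yellow_mouth 0.93 [178.0, 308.0] [0.635 0.282]
cylinder_blue_mouth [(0.6, array([ 0.525, -0.187]))]
cylinder_blue [(0.95, array([ 0.528, -0.187]))]
[0.61985604 0.11487502] [0.64394514 0.28311462] 0.16995543268058264 1.428579702806508
grasp [0.62070647 0.12081444]
tx,ty,tz [-1.163 -0.536  0.348] twist 0.091 q6 0.13
tx,ty,tz [-1.163 -0.536  0.348] twist -0.909 q6 0.13
```

View pics/c5.png

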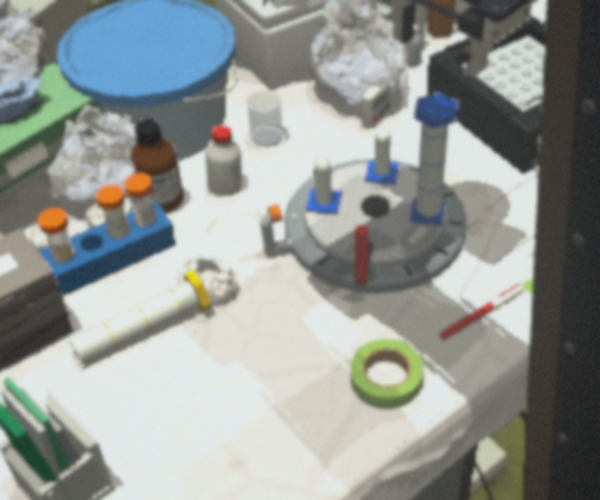

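Blue hangs squarely on peg_a (rim at (430,215), foot at (437,105)). Yellow lies with its foot at (200,290) and the foil clump just behind it.

arm_command --commands '[{"tx": -0.1,"ty": -0.05,"tz": 0,"twist": 0.02},{"tx": -0.22,"ty": -0.1,"tz": 0,"twist": 0.04},{"tx": -0.34,"ty": -0.16,"tz": 0,"twist": 0.06},{"tx": -0.46,"ty": -0.21,"tz": 0,"twist": 0.09},{"tx": -0.58,"ty": -0.27,"tz": 0,"twist": 0.09},{"tx": -0.7,"ty": -0.32,"tz": 0,"twist": 0.09},{"tx": -0.82,"ty": -0.38,"tz": 0,"twist": 0.09},{"tx": -0.9,"ty": -0.42,"tz": 0,"twist": 0.09}]'

```text
t: 23.0
eef_pos: [0.6021, 0.0542, 0.2873]
ee_rot: [3.141, -0.0, -1.71]
force: [1.1, -0.1, 0.4]
width: 0.0875
gripper_force: 0.0
```

```bash
python3 -c "
from h import *;go((.621,.124,.15),-1.713)
print('cap',ray('scene',(210,222),.08),ray('top',(253,142),.08),'rack front',ray('scene',(226,250),0),ray('top',(266,166),0.02),'clump r',ray('scene',(258,270),0),'clump top',ray('top',(262,188),.03))"
```

```text
tx,ty,tz [-0.287 -0.036  0.549] twist 0.001 q6 -0.55
cap [0.78037298 0.0947863  0.08      ] [0.76919027 0.10799359 0.08      ] rack front [0.73976291 0.08440713 0.        ] [0.73069521 0.0818433  0.02      ] clump r [6.23994034e-01 6.10423609e-02 1.11022302e-16] clump top [0.67232191 0.08986423 0.03      ]
```

arm_command --commands '[{"tx": -0.06,"ty": -0.01,"tz": 0.05,"twist": 0},{"tx": -0.12,"ty": -0.02,"tz": 0.12,"twist": 0},{"tx": -0.18,"ty": -0.03,"tz": 0.2,"twist": 0},{"tx": -0.24,"ty": -0.036,"tz": 0.3,"twist": 0},{"tx": -0.287,"ty": -0.036,"tz": 0.4,"twist": 0},{"tx": -0.287,"ty": -0.036,"tz": 0.5,"twist": 0},{"tx": -0.287,"ty": -0.036,"tz": 0.55,"twist": 0},{"tx": -0.287,"ty": -0.036,"tz": 0.55,"twist": 0}]'

```text
t: 23.67
eef_pos: [0.618, 0.1204, 0.1454]
ee_rot: [3.135, -0.004, -1.712]
force: [-0.7, -0.3, -0.5]
width: 0.0878
gripper_force: 0.0
```

```bash
python3 yel.py|tail -4;python3 -c "
from h import *;go((.621,.124,.006),-1.713)"
```

```text
[0.6158321 0.1097655] [0.65999561 0.08278172] 0.05175461162795407 -0.5484663866054609
grasp [0.62095205 0.10663722]
tx,ty,tz [ 0.059 -0.008 -0.194] twist 0.63 q6 -0.64
tx,ty,tz [ 0.059 -0.008 -0.194] twist -0.37 q6 -0.64
tx,ty,tz [-0.01   0.002  0.582] twist 0.0 q6 -0.64
```

Yellow's mouth point was misread because the arm hides it; the foot reading still agrees. I'll go down on the earlier estimate and watch the force.

arm_command --commands '[{"tx": -0.005,"ty": 0,"tz": 0.08,"twist": 0},{"tx": -0.005,"ty": 0,"tz": 0.16,"twist": 0},{"tx": -0.005,"ty": 0,"tz": 0.24,"twist": 0},{"tx": -0.005,"ty": 0,"tz": 0.32,"twist": 0},{"tx": -0.005,"ty": 0,"tz": 0.4,"twist": 0},{"tx": -0.005,"ty": 0,"tz": 0.48,"twist": 0},{"tx": -0.005,"ty": 0,"tz": 0.55,"twist": 0},{"tx": -0.005,"ty": 0,"tz": 0.578,"twist": 0}]'

```text
t: 24.73
eef_pos: [0.6197, 0.1221, 0.0038]
ee_rot: [3.139, -0.001, -1.712]
force: [-1.1, -0.5, -0.3]
width: 0.0876
gripper_force: 0.0
```

arm_command --commands '[{"tx": 0,"ty": 0,"tz": 0,"twist": 0},{"tx": 0,"ty": 0,"tz": 0,"twist": 0},{"tx": 0,"ty": 0,"tz": 0,"twist": 0},{"tx": 0,"ty": 0,"tz": 0,"twist": 0},{"tx": 0,"ty": 0,"tz": 0,"twist": 0},{"tx": 0,"ty": 0,"tz": 0,"twist": 0},{"tx": 0,"ty": 0,"tz": 0,"twist": 0},{"tx": 0,"ty": 0,"tz": 0,"twist": 0}]' --claw 0 --grip_force 4

```text
t: 25.4
eef_pos: [0.6216, 0.123, 0.0068]
ee_rot: [-3.14, 0.001, -1.711]
force: [0.5, -0.6, 6.5]
width: 0.0572
gripper_force: 4.0
```

arm_command --commands '[{"tx": 0,"ty": 0,"tz": -0.05,"twist": 0},{"tx": 0,"ty": 0,"tz": -0.1,"twist": 0},{"tx": 0,"ty": 0,"tz": -0.15,"twist": 0},{"tx": 0,"ty": 0,"tz": -0.2,"twist": 0},{"tx": 0,"ty": 0,"tz": -0.25,"twist": 0},{"tx": 0,"ty": 0,"tz": -0.3,"twist": 0},{"tx": 0,"ty": 0,"tz": -0.35,"twist": 0},{"tx": 0,"ty": 0,"tz": -0.4,"twist": 0}]'

```text
t: 26.07
eef_pos: [0.6201, 0.1225, 0.1059]
ee_rot: [3.14, -0.0, -1.712]
force: [0.1, 0.7, -0.4]
width: 0.0574
gripper_force: 4.0
```

Same signature as blue: 57 mm wide and held. I'll lift on and shake.

arm_command --commands '[{"tx": 0,"ty": 0,"tz": -0.05,"twist": 0},{"tx": 0,"ty": 0,"tz": -0.1,"twist": 0},{"tx": 0,"ty": 0,"tz": -0.15,"twist": 0},{"tx": 0,"ty": 0,"tz": -0.2,"twist": 0},{"tx": 0,"ty": 0,"tz": -0.25,"twist": 0},{"tx": 0,"ty": 0,"tz": -0.3,"twist": 0},{"tx": 0,"ty": 0,"tz": -0.35,"twist": 0},{"tx": 0,"ty": 0,"tz": -0.4,"twist": 0}]'

```text
t: 26.73
eef_pos: [0.6201, 0.1225, 0.2058]
ee_rot: [3.14, -0.0, -1.712]
force: [0.2, -0.9, -1.0]
width: 0.057
gripper_force: 4.0
```

arm_command --commands '[{"tx": 0,"ty": 0,"tz": -0.1,"twist": 0},{"tx": 0,"ty": 0,"tz": -0.2,"twist": 0},{"tx": 0,"ty": 0,"tz": -0.3,"twist": 0},{"tx": 0,"ty": 0,"tz": -0.38,"twist": 0},{"tx": 0,"ty": 0,"tz": -0.38,"twist": 0},{"tx": 0,"ty": 0,"tz": -0.38,"twist": 0},{"tx": 0,"ty": 0,"tz": -0.38,"twist": 0},{"tx": 0,"ty": 0,"tz": -0.38,"twist": 0}]'

```text
t: 27.4
eef_pos: [0.62, 0.1225, 0.2991]
ee_rot: [3.139, -0.001, -1.711]
force: [-0.1, 0.4, -1.1]
width: 0.0567
gripper_force: 4.0
```

arm_command --commands '[{"tx": 0.07,"ty": 0,"tz": 0,"twist": 0},{"tx": -0.05,"ty": 0,"tz": 0,"twist": 0},{"tx": 0.07,"ty": 0,"tz": 0,"twist": 0},{"tx": -0.05,"ty": 0,"tz": 0,"twist": 0},{"tx": 0.07,"ty": 0,"tz": 0,"twist": 0},{"tx": -0.05,"ty": 0,"tz": 0,"twist": 0},{"tx": 0,"ty": 0,"tz": 0,"twist": 0},{"tx": 0,"ty": 0,"tz": 0,"twist": 0}]' --grip_force 3

```text
t: 28.07
eef_pos: [0.6202, 0.1216, 0.2996]
ee_rot: [3.14, -0.001, -1.711]
force: [0.5, 0.2, -1.8]
width: 0.0572
gripper_force: 3.0
```

```bash
python3 hang.py yellow pics/h5.png; python3 -c "
from h import *
for q,z in(('cylinder_blue_mouth',.04),('cylinder_blue',.21),('handle',.122)):
    print(q,[(round(r['score'],2),ray('scene',r['uv'],z)[:2].round(3)) for r in spot_point(q,'scene')[:2]])"
```

```text
tcp [0.6202 0.1216 0.2996] exp mouth scene [231. 238.] top [242. 195.] exp foot [220. 178.]
scene cylinder_yellow_mouth [(0.73, [230.0, 242.0], [-0.01, 0.008]), (0.52, [331.0, 215.0], [-0.088, -0.228])]
scene cylinder_yellow [(0.77, [223.0, 181.0], [-0.01, 0.001])]
top cylinder_yellow_mouth [(0.56, [241.0, 191.0], [0.008, 0.004])]
top cylinder_yellow [(0.72, [234.0, 169.0], [0.001, -0.003])]
top rect [222.9, 162.4, 252.1, 200.3] 0.69
cylinder_blue_mouth [(0.89, array([ 0.514, -0.176]))]
cylinder_blue [(0.79, array([ 0.522, -0.186]))]
handle [(0.86, array([ 0.492, -0.035]))]
```

arm_command --commands '[{"tx": 0.02,"ty": -0.004,"tz": 0,"twist": 0},{"tx": 0.06,"ty": -0.013,"tz": 0,"twist": 0},{"tx": 0.11,"ty": -0.024,"tz": 0,"twist": 0},{"tx": 0.17,"ty": -0.037,"tz": 0,"twist": 0},{"tx": 0.23,"ty": -0.051,"tz": 0,"twist": 0},{"tx": 0.3,"ty": -0.066,"tz": 0,"twist": 0},{"tx": 0.37,"ty": -0.082,"tz": 0,"twist": 0},{"tx": 0.44,"ty": -0.097,"tz": 0,"twist": 0}]' --grip_force 10

```text
t: 29.28
eef_pos: [0.6293, 0.0079, 0.3009]
ee_rot: [-3.141, -0.0, -1.712]
force: [-0.4, 0.5, -0.9]
width: 0.0565
gripper_force: 10.0
```

arm_command --commands '[{"tx": 0.08,"ty": -0.018,"tz": 0,"twist": 0},{"tx": 0.16,"ty": -0.035,"tz": 0,"twist": 0},{"tx": 0.23,"ty": -0.051,"tz": 0,"twist": 0},{"tx": 0.3,"ty": -0.066,"tz": 0,"twist": 0},{"tx": 0.35,"ty": -0.077,"tz": 0,"twist": 0},{"tx": 0.39,"ty": -0.086,"tz": 0,"twist": 0},{"tx": 0.42,"ty": -0.093,"tz": 0,"twist": 0},{"tx": 0.44,"ty": -0.097,"tz": 0,"twist": 0}]'

```text
t: 29.95
eef_pos: [0.6379, -0.1032, 0.3008]
ee_rot: [3.142, -0.0, -1.712]
force: [0.3, 0.7, -0.8]
width: 0.0567
gripper_force: 10.0
```

```bash
python3 hang.py yellow pics/h6.png; python3 -c "
from h import *
for n in('scene','top'): print(n,proj(n,(.6378,-.0984,.11)),proj(n,(.6378,-.0984,.155)))"
```

```text
tcp [ 0.6379 -0.1032  0.3008] exp mouth scene [302. 194.] top [346. 186.] exp foot [300. 135.]
scene cylinder_yellow_mouth [(0.89, [303.0, 195.0], [-0.005, 0.002]), (0.16, [359.0, 186.0], [-0.07, -0.133])]
scene cylinder_yellow [(0.69, [331.0, 318.0], [-0.425, 0.287]), (0.65, [304.0, 140.0], [-0.021, 0.007])]
scene rect [291.4, 134.1, 307.8, 201.7] 0.89
top cylinder_yellow_mouth []
top cylinder_yellow [(0.65, [348.0, 161.0], [-0.002, 0.002])]
scene [301.33960028 208.5878224 ] [300.87156982 194.97065489]
top [342.46569419 192.21024234] [343.32876326 186.36980872]
```

View pics/h6.png

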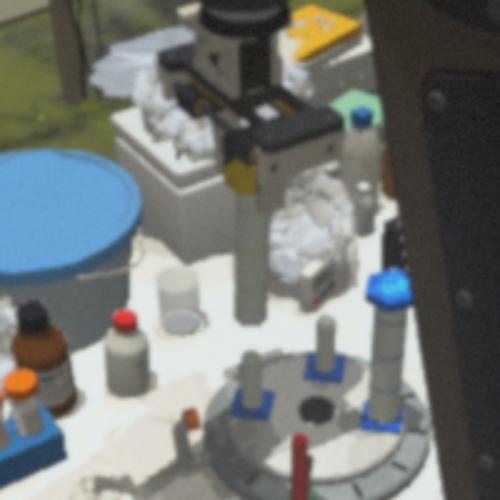

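Yellow hangs nearly vertical, mouth at (252,318) over peg_c's tip at (249,355), so a couple of mm to correct. Blue still stands on peg_a. Lowering.

arm_command --commands '[{"tx": -0.01,"ty": -0.004,"tz": 0.03,"twist": 0},{"tx": -0.01,"ty": -0.004,"tz": 0.07,"twist": 0},{"tx": -0.01,"ty": -0.004,"tz": 0.11,"twist": 0},{"tx": -0.01,"ty": -0.004,"tz": 0.15,"twist": 0},{"tx": -0.01,"ty": -0.004,"tz": 0.19,"twist": 0},{"tx": -0.01,"ty": -0.004,"tz": 0.22,"twist": 0},{"tx": -0.01,"ty": -0.004,"tz": 0.25,"twist": 0},{"tx": -0.01,"ty": -0.004,"tz": 0.26,"twist": 0}]' --grip_force 4

```text
t: 31.02
eef_pos: [0.6387, -0.0997, 0.234]
ee_rot: [3.14, -0.0, -1.712]
force: [-0.5, -0.6, -1.7]
width: 0.0571
gripper_force: 4.0
```

```bash
python3 hang.py yellow pics/h7.png; python3 -c "
from h import *
print(get_state()['force'],proj('scene',(.6378,-.0984,.091)));go((.6378,-.0984,.188))"
```

```text
tcp [ 0.6387 -0.0997  0.234 ] exp mouth scene [302. 214.] top [343. 194.] exp foot [300. 160.]
scene cylinder_yellow_mouth [(0.9, [299.0, 216.0], [-0.002, 0.01])]
scene cylinder_yellow [(0.57, [301.0, 164.0], [-0.013, 0.007])]
scene rect [293.3, 159.0, 309.0, 217.4] 0.64
top cylinder_yellow_mouth [(0.58, [338.0, 201.0], [-0.015, 0.012])]
top cylinder_yellow [(0.64, [349.0, 170.0], [0.002, -0.005])]
top rect [335.8, 167.2, 357.8, 176.7] 0.46
[-0.48452934  0.36410231 -1.68850449] [301.53004612 214.12877139]
tx,ty,tz [-0.004  0.007  0.194] twist 0 q6 -0.29
```

View pics/h7.png

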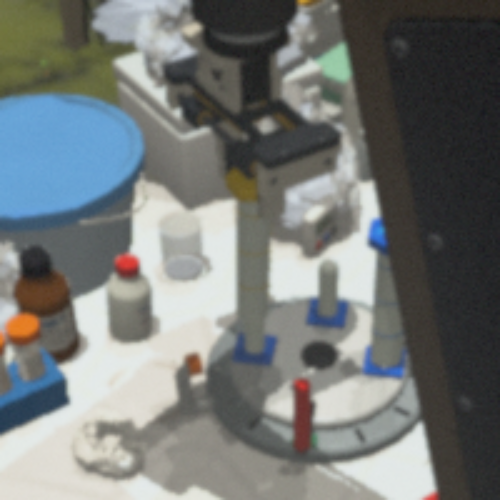

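Yellow's rim at (252,335) is over the peg and in line with the collar, and the force is only the cylinder's weight. Lowering to the collar and releasing.

arm_command --commands '[{"tx": 0,"ty": 0.002,"tz": 0.03,"twist": 0},{"tx": -0.002,"ty": 0.004,"tz": 0.06,"twist": 0},{"tx": -0.004,"ty": 0.006,"tz": 0.09,"twist": 0},{"tx": -0.004,"ty": 0.006,"tz": 0.12,"twist": 0},{"tx": -0.004,"ty": 0.006,"tz": 0.15,"twist": 0},{"tx": -0.004,"ty": 0.006,"tz": 0.17,"twist": 0},{"tx": -0.004,"ty": 0.006,"tz": 0.183,"twist": 0},{"tx": -0.004,"ty": 0.006,"tz": 0.187,"twist": 0}]' --grip_force 3

```text
t: 32.08
eef_pos: [0.6379, -0.0985, 0.1884]
ee_rot: [3.141, -0.0, -1.711]
force: [0.1, -0.0, 0.0]
width: 0.0572
gripper_force: 3.0
```

```bash
python3 hang.py yellow pics/h8.png; python3 -c "
from h import *
print(get_state()['force'],proj('scene',(.6378,-.0984,.04)),proj('scene',(.6378,-.0984,.21)))"
```

```text
tcp [ 0.6379 -0.0985  0.1884] exp mouth scene [302. 227.] top [341. 200.] exp foot [300. 176.]
scene cylinder_yellow_mouth [(0.59, [303.0, 228.0], [-0.005, 0.001])]
scene cylinder_yellow [(0.75, [305.0, 178.0], [-0.014, -0.005]), (0.6, [327.0, 244.0], [-0.219, 0.107])]
scene rect [291.7, 176.4, 310.0, 231.1] 0.96
top cylinder_yellow_mouth []
top cylinder_yellow [(0.57, [344.0, 181.0], [-0.007, 0.002])]
top rect [334.5, 176.5, 354.0, 186.2] 0.61
[-0.04618129  0.0350645  -1.18713354] [302.02153425 228.42843049] [300.26477184 177.31609958]
```

arm_command --commands '[{"tx": 0,"ty": 0,"tz": 0.005,"twist": 0},{"tx": 0,"ty": 0,"tz": 0.005,"twist": 0},{"tx": 0,"ty": 0,"tz": 0.005,"twist": 0},{"tx": 0,"ty": 0,"tz": 0.005,"twist": 0},{"tx": 0,"ty": 0,"tz": 0.005,"twist": 0},{"tx": 0,"ty": 0,"tz": 0.005,"twist": 0},{"tx": 0,"ty": 0,"tz": 0.005,"twist": 0},{"tx": 0,"ty": 0,"tz": 0.005,"twist": 0}]' --claw 1

```text
t: 33.15
eef_pos: [0.6379, -0.0985, 0.1878]
ee_rot: [-3.142, 0.0, -1.711]
force: [-1.0, -0.7, 1.1]
width: 0.0875
gripper_force: 0.0
```

arm_command --commands '[{"tx": 0,"ty": 0,"tz": -0.03,"twist": 0},{"tx": 0,"ty": 0,"tz": -0.08,"twist": 0},{"tx": 0,"ty": 0,"tz": -0.14,"twist": 0},{"tx": 0,"ty": 0,"tz": -0.22,"twist": 0},{"tx": 0,"ty": 0,"tz": -0.3,"twist": 0},{"tx": 0,"ty": 0,"tz": -0.37,"twist": 0},{"tx": 0,"ty": 0,"tz": -0.4,"twist": 0},{"tx": 0,"ty": 0,"tz": -0.4,"twist": 0}]'

```text
t: 33.82
eef_pos: [0.6388, -0.0985, 0.2904]
ee_rot: [-3.138, 0.001, -1.711]
force: [0.1, -0.3, 0.0]
width: 0.088
gripper_force: 0.0
```

```bash
python3 - <<'E'
from h import *
a=[]
for n,c in(('scene',(220,130,420,280)),('top',(270,130,470,280))):
    save(n,n+'9.png',c); a.append(cv2.resize(cv2.imread(f'pics/{n}9.png'),(400,300)))
    for q,z in(('cylinder_blue_mouth',.04),('cylinder_blue',.21),('cylinder_yellow_mouth',.04),('cylinder_yellow',.21),('handle',.122)):
        print(n,q,[(round(r['score'],2),ray(n,r['uv'],z)[:2].round(3)) for r in spot_point(q,n)[:2]])
cv2.imwrite('pics/c9.png',np.hstack(a))
go((.501,-.043,.29),-2.786)
E
```

```text
scene cylinder_blue_mouth [(0.91, array([ 0.527, -0.188]))]
scene cylinder_blue [(0.75, array([ 0.529, -0.193]))]
scene cylinder_yellow_mouth [(0.67, array([ 0.624, -0.092]))]
scene cylinder_yellow [(0.79, array([ 0.638, -0.094]))]
scene handle [(0.86, array([ 0.494, -0.038]))]
top cylinder_blue_mouth [(0.85, array([ 0.531, -0.19 ])), (0.5, array([ 0.648, -0.088]))]
top cylinder_blue [(0.83, array([ 0.532, -0.19 ])), (0.63, array([ 0.486, -0.037]))]
top cylinder_yellow_mouth [(0.48, array([ 0.646, -0.088]))]
top cylinder_yellow [(0.51, array([ 0.643, -0.096]))]
top handle [(0.62, array([ 0.5  , -0.034]))]
tx,ty,tz [-0.143  0.573 -0.01 ] twist 0.342 q6 -0.29
```

View pics/c9.png

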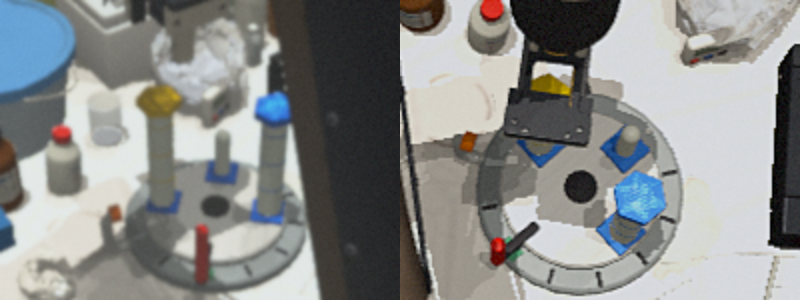

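Both cylinders sit on their collars: yellow at (163,205), blue at (268,212). The handle is still at the mark. Moving back to the handle.

arm_command --commands '[{"tx": 0,"ty": 0,"tz": -0.01,"twist": 0.035},{"tx": -0.03,"ty": 0.08,"tz": -0.01,"twist": 0.07},{"tx": -0.05,"ty": 0.18,"tz": -0.01,"twist": 0.105},{"tx": -0.07,"ty": 0.28,"tz": -0.01,"twist": 0.14},{"tx": -0.1,"ty": 0.38,"tz": -0.01,"twist": 0.175},{"tx": -0.12,"ty": 0.48,"tz": -0.01,"twist": 0.21},{"tx": -0.143,"ty": 0.55,"tz": -0.01,"twist": 0.245},{"tx": -0.143,"ty": 0.573,"tz": -0.01,"twist": 0.28}]'

```text
t: 35.08
eef_pos: [0.499, -0.0423, 0.291]
ee_rot: [3.141, 0.001, -2.596]
force: [0.3, -0.4, -0.1]
width: 0.0873
gripper_force: 0.0
```

arm_command --commands '[{"tx": 0,"ty": 0,"tz": 0,"twist": 0.035},{"tx": 0,"ty": 0,"tz": 0,"twist": 0.062},{"tx": 0,"ty": 0,"tz": 0,"twist": 0.062},{"tx": 0,"ty": 0,"tz": 0,"twist": 0.062},{"tx": 0,"ty": 0,"tz": 0,"twist": 0.062},{"tx": 0,"ty": 0,"tz": 0,"twist": 0.062},{"tx": 0,"ty": 0,"tz": 0,"twist": 0.062},{"tx": 0,"ty": 0,"tz": 0,"twist": 0.062}]'

```text
t: 35.75
eef_pos: [0.5012, -0.0431, 0.2902]
ee_rot: [-3.142, -0.0, -2.785]
force: [0.1, -0.4, -0.1]
width: 0.0877
gripper_force: 0.0
```

```bash
python3 -c "
from h import *;go((.501,-.043,.083),-2.786)"
```

```text
tx,ty,tz [0.001 0.    0.829] twist 0.0 q6 -1.52
```

arm_command --commands '[{"tx": 0,"ty": 0,"tz": 0.12,"twist": 0},{"tx": 0,"ty": 0,"tz": 0.24,"twist": 0},{"tx": 0,"ty": 0,"tz": 0.36,"twist": 0},{"tx": 0,"ty": 0,"tz": 0.48,"twist": 0},{"tx": 0,"ty": 0,"tz": 0.6,"twist": 0},{"tx": 0,"ty": 0,"tz": 0.7,"twist": 0},{"tx": 0,"ty": 0,"tz": 0.79,"twist": 0},{"tx": 0,"ty": 0,"tz": 0.825,"twist": 0}]'

```text
t: 36.42
eef_pos: [0.4993, -0.0434, 0.0811]
ee_rot: [3.141, -0.004, -2.786]
force: [-0.0, 0.1, 0.2]
width: 0.0874
gripper_force: 0.0
```

arm_command --commands '[{"tx": 0,"ty": 0,"tz": 0,"twist": 0},{"tx": 0,"ty": 0,"tz": 0,"twist": 0},{"tx": 0,"ty": 0,"tz": 0,"twist": 0},{"tx": 0,"ty": 0,"tz": 0,"twist": 0},{"tx": 0,"ty": 0,"tz": 0,"twist": 0},{"tx": 0,"ty": 0,"tz": 0,"twist": 0},{"tx": 0,"ty": 0,"tz": 0,"twist": 0},{"tx": 0,"ty": 0,"tz": 0,"twist": 0}]' --claw 0 --grip_force 12

```text
t: 37.08
eef_pos: [0.5012, -0.0429, 0.0844]
ee_rot: [-3.142, 0.001, -2.786]
force: [-0.1, 0.5, -0.7]
width: 0.0395
gripper_force: 0.0
```

arm_command --commands '[{"tx": 0,"ty": 0,"tz": 0,"twist": 0},{"tx": 0,"ty": 0,"tz": 0,"twist": 0},{"tx": 0,"ty": 0,"tz": 0,"twist": 0},{"tx": 0,"ty": 0,"tz": 0,"twist": 0},{"tx": 0,"ty": 0,"tz": 0,"twist": 0},{"tx": 0,"ty": 0,"tz": 0,"twist": 0},{"tx": 0,"ty": 0,"tz": 0,"twist": 0},{"tx": 0,"ty": 0,"tz": 0,"twist": 0}]'

```text
t: 37.75
eef_pos: [0.5015, -0.0432, 0.0841]
ee_rot: [-3.141, 0.0, -2.786]
force: [3.3, -4.3, -3.3]
width: 0.0163
gripper_force: 12.0
```

```bash
for i in 0 1 2 3 4 5; do echo; python3 arc.py $((1295+200*i))e-1 $((1495+200*i))e-1; done
```

```text
[0.021, -0.008]
[0.042, -0.017]
[0.063, -0.026]
[0.083, -0.037]
[0.102, -0.048]
[0.121, -0.061]
[0.14, -0.074]
[0.158, -0.088]

[0.017, -0.015]
[0.034, -0.03]
[0.05, -0.046]
[0.065, -0.063]
[0.08, -0.081]
[0.093, -0.099]
[0.106, -0.117]
[0.118, -0.137]

[0.011, -0.02]
[0.022, -0.04]
[0.031, -0.061]
[0.04, -0.082]
[0.047, -0.103]
[0.054, -0.125]
[0.06, -0.147]
[0.064, -0.169]

[0.004, -0.022]
[0.007, -0.045]
[0.008, -0.067]
[0.009, -0.09]
[0.009, -0.113]
[0.008, -0.136]
[0.006, -0.158]
[0.003, -0.181]

[-0.004, -0.022]
[-0.009, -0.044]
[-0.015, -0.066]
[-0.022, -0.088]
[-0.03, -0.109]
[-0.039, -0.13]
[-0.049, -0.151]
[-0.059, -0.171]

[-0.011, -0.02]
[-0.024, -0.039]
[-0.037, -0.057]
[-0.051, -0.075]
[-0.066, -0.092]
[-0.081, -0.109]
[-0.097, -0.125]
[-0.114, -0.14]
```

arm_command --commands '[{"tx": 0.021,"ty": -0.008,"tz": 0,"twist": 0},{"tx": 0.042,"ty": -0.017,"tz": 0,"twist": 0},{"tx": 0.063,"ty": -0.026,"tz": 0,"twist": 0},{"tx": 0.083,"ty": -0.037,"tz": 0,"twist": 0},{"tx": 0.102,"ty": -0.048,"tz": 0,"twist": 0},{"tx": 0.121,"ty": -0.061,"tz": 0,"twist": 0},{"tx": 0.14,"ty": -0.074,"tz": 0,"twist": 0},{"tx": 0.158,"ty": -0.088,"tz": 0,"twist": 0}]'

```text
t: 38.42
eef_pos: [0.471, -0.0778, 0.0841]
ee_rot: [3.141, -0.001, -2.786]
force: [0.6, -0.4, 0.5]
width: 0.0167
gripper_force: 12.0
```

arm_command --commands '[{"tx": 0.017,"ty": -0.015,"tz": 0,"twist": 0},{"tx": 0.034,"ty": -0.03,"tz": 0,"twist": 0},{"tx": 0.05,"ty": -0.046,"tz": 0,"twist": 0},{"tx": 0.065,"ty": -0.063,"tz": 0,"twist": 0},{"tx": 0.08,"ty": -0.081,"tz": 0,"twist": 0},{"tx": 0.093,"ty": -0.099,"tz": 0,"twist": 0},{"tx": 0.106,"ty": -0.117,"tz": 0,"twist": 0},{"tx": 0.118,"ty": -0.137,"tz": 0,"twist": 0}]'

```text
t: 39.08
eef_pos: [0.4545, -0.12, 0.0839]
ee_rot: [3.14, -0.002, -2.786]
force: [-5.9, 4.6, 7.0]
width: 0.0167
gripper_force: 12.0
```

arm_command --commands '[{"tx": 0.011,"ty": -0.02,"tz": 0,"twist": 0},{"tx": 0.022,"ty": -0.04,"tz": 0,"twist": 0},{"tx": 0.031,"ty": -0.061,"tz": 0,"twist": 0},{"tx": 0.04,"ty": -0.082,"tz": 0,"twist": 0},{"tx": 0.047,"ty": -0.103,"tz": 0,"twist": 0},{"tx": 0.054,"ty": -0.125,"tz": 0,"twist": 0},{"tx": 0.06,"ty": -0.147,"tz": 0,"twist": 0},{"tx": 0.064,"ty": -0.169,"tz": 0,"twist": 0}]'

```text
t: 39.75
eef_pos: [0.4558, -0.1656, 0.0839]
ee_rot: [-3.142, -0.0, -2.786]
force: [-0.3, -0.1, -1.5]
width: 0.0166
gripper_force: 12.0
```

Halfway round with low forces. Carrying on to the fourth click.

arm_command --commands '[{"tx": 0.004,"ty": -0.022,"tz": 0,"twist": 0},{"tx": 0.007,"ty": -0.045,"tz": 0,"twist": 0},{"tx": 0.008,"ty": -0.067,"tz": 0,"twist": 0},{"tx": 0.009,"ty": -0.09,"tz": 0,"twist": 0},{"tx": 0.009,"ty": -0.113,"tz": 0,"twist": 0},{"tx": 0.008,"ty": -0.136,"tz": 0,"twist": 0},{"tx": 0.006,"ty": -0.158,"tz": 0,"twist": 0},{"tx": 0.003,"ty": -0.181,"tz": 0,"twist": 0}]'

```text
t: 40.42
eef_pos: [0.4713, -0.2082, 0.084]
ee_rot: [-3.141, 0.0, -2.786]
force: [-0.9, -0.1, -2.1]
width: 0.0164
gripper_force: 12.0
```

arm_command --commands '[{"tx": -0.004,"ty": -0.022,"tz": 0,"twist": 0},{"tx": -0.009,"ty": -0.044,"tz": 0,"twist": 0},{"tx": -0.015,"ty": -0.066,"tz": 0,"twist": 0},{"tx": -0.022,"ty": -0.088,"tz": 0,"twist": 0},{"tx": -0.03,"ty": -0.109,"tz": 0,"twist": 0},{"tx": -0.039,"ty": -0.13,"tz": 0,"twist": 0},{"tx": -0.049,"ty": -0.151,"tz": 0,"twist": 0},{"tx": -0.059,"ty": -0.171,"tz": 0,"twist": 0}]'

```text
t: 41.08
eef_pos: [0.4998, -0.2429, 0.0841]
ee_rot: [3.141, -0.0, -2.786]
force: [-2.3, 1.7, 1.3]
width: 0.0166
gripper_force: 12.0
```

arm_command --commands '[{"tx": -0.011,"ty": -0.02,"tz": 0,"twist": 0},{"tx": -0.024,"ty": -0.039,"tz": 0,"twist": 0},{"tx": -0.037,"ty": -0.057,"tz": 0,"twist": 0},{"tx": -0.051,"ty": -0.075,"tz": 0,"twist": 0},{"tx": -0.066,"ty": -0.092,"tz": 0,"twist": 0},{"tx": -0.081,"ty": -0.109,"tz": 0,"twist": 0},{"tx": -0.097,"ty": -0.125,"tz": 0,"twist": 0},{"tx": -0.114,"ty": -0.14,"tz": 0,"twist": 0}]'

```text
t: 41.75
eef_pos: [0.5394, -0.2658, 0.0842]
ee_rot: [-3.141, 0.001, -2.786]
force: [-0.8, 1.4, 1.1]
width: 0.0167
gripper_force: 12.0
```

arm_command --commands '[{"tx": 0,"ty": 0,"tz": 0,"twist": 0},{"tx": 0,"ty": 0,"tz": 0,"twist": 0},{"tx": 0,"ty": 0,"tz": 0,"twist": 0},{"tx": 0,"ty": 0,"tz": 0,"twist": 0},{"tx": 0,"ty": 0,"tz": 0,"twist": 0},{"tx": 0,"ty": 0,"tz": 0,"twist": 0},{"tx": 0,"ty": 0,"tz": 0,"twist": 0},{"tx": 0,"ty": 0,"tz": 0,"twist": 0}]'

```text
t: 42.42
eef_pos: [0.5386, -0.2655, 0.0842]
ee_rot: [-3.141, 0.0, -2.786]
force: [1.9, -1.2, 1.1]
width: 0.0166
gripper_force: 12.0
```

arm_command --commands '[{"tx": 0,"ty": 0,"tz": 0,"twist": 0},{"tx": 0,"ty": 0,"tz": 0,"twist": 0},{"tx": 0,"ty": 0,"tz": 0,"twist": 0},{"tx": 0,"ty": 0,"tz": 0,"twist": 0},{"tx": 0,"ty": 0,"tz": 0,"twist": 0},{"tx": 0,"ty": 0,"tz": 0,"twist": 0},{"tx": 0,"ty": 0,"tz": 0,"twist": 0},{"tx": 0,"ty": 0,"tz": 0,"twist": 0}]' --claw 0.8

```text
t: 43.08
eef_pos: [0.5383, -0.2654, 0.084]
ee_rot: [3.141, -0.0, -2.786]
force: [-0.3, -0.7, 0.2]
width: 0.0641
gripper_force: 0.0
```

arm_command --commands '[{"tx": 0,"ty": 0,"tz": -0.1,"twist": 0},{"tx": 0,"ty": 0,"tz": -0.2,"twist": 0},{"tx": 0,"ty": 0,"tz": -0.3,"twist": 0},{"tx": 0,"ty": 0,"tz": -0.4,"twist": 0},{"tx": 0,"ty": 0,"tz": -0.5,"twist": 0},{"tx": 0,"ty": 0,"tz": -0.6,"twist": 0},{"tx": 0,"ty": 0,"tz": -0.68,"twist": 0},{"tx": 0,"ty": 0,"tz": -0.7,"twist": 0}]'

```text
t: 43.75
eef_pos: [0.5398, -0.266, 0.2633]
ee_rot: [-3.138, 0.004, -2.785]
force: [1.0, 1.1, 0.4]
width: 0.0702
gripper_force: 0.0
```

arm_command --commands '[{"tx": 0.1,"ty": -0.1,"tz": 0,"twist": 0},{"tx": 0.2,"ty": -0.2,"tz": 0,"twist": 0},{"tx": 0.3,"ty": -0.3,"tz": 0,"twist": 0},{"tx": 0.4,"ty": -0.4,"tz": 0,"twist": 0},{"tx": 0.5,"ty": -0.5,"tz": 0,"twist": 0},{"tx": 0.6,"ty": -0.55,"tz": 0,"twist": 0},{"tx": 0.65,"ty": -0.6,"tz": 0,"twist": 0},{"tx": 0.65,"ty": -0.6,"tz": 0,"twist": 0}]'

```text
t: 44.42
eef_pos: [0.4362, -0.465, 0.2581]
ee_rot: [3.141, -0.001, -2.789]
force: [-0.9, -0.2, -0.0]
width: 0.0701
gripper_force: 0.0
```

```bash
python3 - <<'E'
from h import *
a=[]
for n,c in(('scene',(220,130,420,280)),('top',(270,130,470,330))):
    save(n,n+'10.png',c); a.append(cv2.resize(cv2.imread(f'pics/{n}10.png'),(400,300) if n=='scene' else (400,400)))
    for q,z in(('cylinder_blue_mouth',.04),('cylinder_blue',.21),('cylinder_yellow_mouth',.04),('cylinder_yellow',.21),('handle',.122)):
        print(n,q,[(round(r['score'],2),ray(n,r['uv'],z)[:2].round(3)) for r in spot_point(q,n)[:2]])
cv2.imwrite('pics/c10.png',np.hstack([cv2.copyMakeBorder(a[0],0,100,0,0,0),a[1]]))
E
```

```text
scene cylinder_blue_mouth [(0.87, array([ 0.645, -0.153]))]
scene cylinder_blue [(0.91, array([ 0.647, -0.155]))]
scene cylinder_yellow_mouth [(0.55, array([ 0.519, -0.125])), (0.26, array([ 0.559, -0.11 ]))]
scene cylinder_yellow [(0.56, array([ 0.518, -0.12 ]))]
scene handle [(0.55, array([ 0.537, -0.259]))]
top cylinder_blue_mouth [(0.89, array([ 0.651, -0.169]))]
top cylinder_blue [(0.68, array([ 0.658, -0.164]))]
top cylinder_yellow_mouth [(0.73, array([ 0.524, -0.118]))]
top cylinder_yellow [(0.98, array([ 0.517, -0.119]))]
top handle [(0.74, array([ 0.545, -0.254])), (0.19, array([ 0.508, -0.118]))]
```

View pics/c10.png

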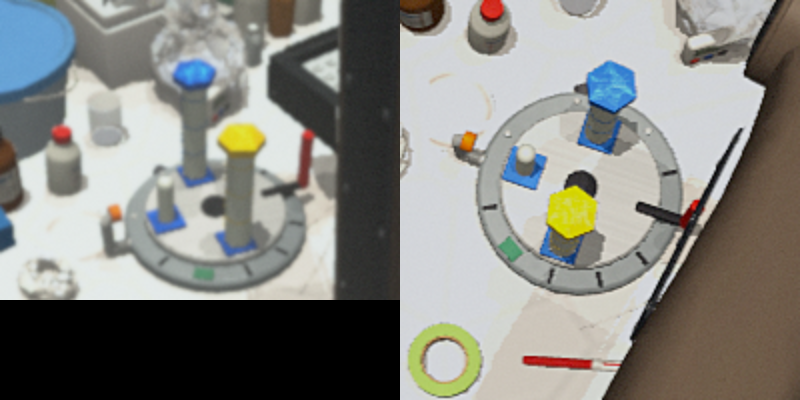

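Both cylinders hang upright on their pegs: blue at (195,175), yellow at (240,240). The handle at (305,160) has turned 120° from the green mark at (203,272), and the arm is clear. Handing in.

```bash
python3 -c "
from station import *;print(job_done())"
```

```text
the job is handed in; nothing more can be done
None
```

I handed the job in with the blue and yellow cylinders (green was absent) hanging mouth down on their pegs and the stand turned four clicks counter-clockwise from the loading stop; the last pictures look right, but no verdict came back.

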